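Wind the heating mantle up under the flask

ROBOT

A 7-joint arm with a two-finger parallel gripper is mounted at the origin on the work surface. World frame = base frame: x ahead of the robot, y to its left, z up, the work surface at z = 0. Lengths are in m, angles in rad, forces in N, time in s.
With the tool pointing down it reaches from about 0.425 to 0.975 m from the base axis. Payload 16.7 kg.
Tool frame: the origin (TCP) lies midway between the tips of the shut fingers; the grasp point (between the pads) lies 19 mm behind it (ctrl.hold_point_z is the distance from the TCP to the grasp point, in m); z points along the fingers, y is the line along which they close (so a half turn about z gives the same grasp; the last joint's range is limited). The gripper opens to 85 mm and grips with 20 to 120 N. Pads are 22 mm wide; open, the fingers measure 114 mm over their backs; the gripper's body (76 mm by 85 mm) begins 54 mm behind the grasp point. The pads swing forward as they close: fully open they stand 13 mm farther back than shut.
Start: joints at [-1.49, 0.426, 0.074, 1.606, -0.034, 1.111, -0.067], TCP at [0.154, 0.657, 0.201] pointing down, gripper open.
Joint ranges: [-2.85, 2.85], [-0.5, 2.14], [-1.23, 1.37], [0.21, 2.46], [-1.02, 4.16], [0.16, 2.05], [-2.73, 2.73]. Speed limits (rad/s): [1.89, 1.89, 2.39, 2.39, 3.01, 3.01, 3.01].

INTERFACE

Orientations are given as a 3x3 rotation matrix whose columns are the frame's x, y, z axes.
In Python, from bench import ctrl, eyes, order, nets gives the robot as it stands.
- The arm moves only by the tool move_arm, never from a script. Its argument "commands" is a list of rows, each a list of 2 entries, a list of its own where there are three numbers: the shift along the tool's x, y, z in units of 25 mm (1.0 is 25 mm), then the turn, a rotation vector about the tool's x, y, z in units of 6 degrees (1.0 is 6 degrees). In form: [[[dx, dy, dz], [wx, wy, wz]], ...]. A call has 1 to 5 rows; each row shifts and turns the commanded pose from where the row before left it, along the tool's axes as they then stand; what a row does not reach is not made up. A row lasts 1/12 s, in which the tool goes at most 41.7 mm and 7.16 degrees, less where a joint would pass 70% of its speed; a pose out of reach is approached as far as the arm can. A call is refused whole if a number of a shift passes 1 or a number of a turn 1, either way. A call with a gripper value outside its range is refused whole. "grip" is the finger opening in mm, from 0 to 85.4, set as the call begins (left out, the last holds). The fingers move at their own pace and stop on an object; "squeeze" is the grip in N (left out, the last holds). Time passes only in rows, so rows that do not move let the fingers close. It gives the time, the measured TCP pose, the force, the opening and the grip force at its end, in the units of the state.
- ctrl.get_state(): the state, without advancing time (a new reading comes with each control period).
- eyes.read_camera(name): name is "side" or "top"; returns the picture (384x512x3 uint8, blue, green, red); there is no depth.
- eyes.camera_params(name): a dict with "camera_matrix" (3x3 intrinsics, pixels), "R" (3x3) and "t" (3): a world point X has camera coordinates R X + t. Camera axes: x right, y down, z forward; pixel columns grow to the right and rows downward; lengths in m; the calibration is good to about 2 mm. A picture is of the moment at which its call begins. camera_params takes no time and is no camera call.
- order.finish_job(): hands the job in; it is judged then, once.
Trained networks look in the newest picture that a camera, given by its name, has taken for a name from the list of things; names that differ only in an ending like _2 or _b are one class to them, and where a whole thing is asked for, a point or a joint stands for the part that bears it (a point fixed in the world has none). Each returns a list of dicts, best first, with "score" (0 to 1); they miss things now and then, are a little off and sometimes report something else, mostly with a low value. They report only what shows in the picture. A call takes as long as a camera call. They do not tell look-alikes from the thing itself.
- nets.outline_of(query, camera): "mask" (384x512 bool, what is visible of it) and "uv" ([column, row] in pixels, amid what is visible of it).
The state is a dict: "clock": time; "q": joint angles; "joint_velocities": joint speeds; "effort": joint torques, N m; "tool_pos": TCP position; "orientation": TCP orientation; "force": force on the tool from outside, world axes, zero at the start; "torque": the same for the moment, N m; "gripper_width": finger opening in m; "finger_force": force on a finger pad.
Only numpy, scipy, OpenCV 4.12 (cv2) and the standard library are available. Lean on these libraries where they do the work, as an engineer would, in place of code of your own. Each camera call takes 0.05 s, during which the arm holds its last target. There are 200 camera calls.

TASK

Fit the loose crank onto the square shaft end of the lift stand, pushed fully down, and wind it clockwise by its handle until the platform with the heating mantle is right up at its top stop. Wind gently, feel for the stop and never force the crank, and keep it on the square from the first turn to the last. Leave the crank fully seated on the shaft with the mantle up, and do not bump the flask or its stand or disturb the bottle, jar and beaker nearby.

Things in the scene. Friction and masses are not known exactly. Their poses are not given: they have to be found in the camera images.
- lift: Fixed lift stand; origin on the bench under the shaft axis, z up. White gearbox 90 x 90 mm, 70 mm high, over it, with a brass collar on it (38 mm across, top at z 75) from which the upright square shaft end rises. Base plate 150 mm in x, y from +60 to -320 mm; platform with mantle at y = -220 mm. Turning the shaft CLOCKWISE seen from above raises the platform, 12 mm a turn, up to a rigid stop.
- shaft_end (a point): Centre of the top face of the square steel shaft end, 100 mm above the bench. It turns with the shaft: x, y square to the flats, z up. 14 x 14 mm, 25 mm proud of the collar, the top 3 mm chamfered to 9 mm square. It turns against a steady friction of about 0.16 N m, stays where it is left, and needs 2.1 to 3 turns to the stop.
- platform_top (a point): Centre of the upper face of the aluminium platform (165 x 120 x 10 mm) that carries the blue heating mantle (114 mm across, rim 70 mm above this point) between two rods with stop collars; z up. At the top stop this point is 136 mm above the bench; at the start 25 to 36 mm lower.
- crank: Loose dark steel crank, about 0.28 kg, standing on its hub, handle up. Origin: centre of the hub's underside = mouth of the socket; z up, x to the handle. Hub 36 x 36 x 24 mm; socket 15.6 mm square, sides along x and y, 24 mm deep. Arm 20 mm wide, z 24 to 32, x -18 to 74 mm; over the hub a grip block 30 (x) by 20 (y) mm, z 32 to 60 mm. Seated, its underside is on the collar, 75 mm above the bench.
- handle (a point): Point to grip on the crank's black round handle, axes as the crank's: 65 mm out along x, 60 mm above the hub's underside. The handle is an upright sleeve 20 mm across, z 34 to 82 mm, spinning freely on its pin, so that a hand can hold it without turning as it goes round. Winding takes about 3 N at the handle; over about 20 N against the stop is forcing it.
- reagent_bottle: Brown bottle with black cap, 56 mm across, 120 mm tall, bystander. Origin at the centre of its underside.
- beaker: Open glass beaker, 64 mm across, 80 mm tall, bystander. Origin at the centre of its underside.
- jar: White jar with lid, 48 mm across, 55 mm tall, bystander. Origin at the centre of its underside.
- flask (a point): Centre of the bulb (84 mm across) of the fixed round-bottomed glass flask over the mantle, 210 mm above the bench; its neck reaches 332 mm. It is clamped to a rod 85 mm farther from the shaft, 368 mm high.
There are look-alikes about, which are no part of the job. What is meant by the crank is not pink, and is the larger of those in its own colour.

How it is judged:
By the outcome, as a careful person would: the job done as asked, in the order asked, and still so for the second after the job is handed in, with the robot touching nothing.
It also fails if it takes over 72 s, if anything falls off the work surface, if the arm or the gripper's body presses on something with over 40 N, if the wrist force passes 120 N, or if a joint passes its speed limit or range.

## Working session

There is one attempt and no reset: what is moved stays moved. The work goes in short steps, Python scripts to look and compute and a tool call to move; the robot and the scene stay as the last step left them, time stands still between calls to the robot, and variables do not carry over. Pictures are saved under pics/ and viewed, at most 10 in all, crops included, and the job is handed in when it is done.

Besides the shell and the picture viewer there is one more tool, called as name(argument=value, ...), one argument or row to a line, values as JSON. move_arm: Moves the arm, as the interface text tells. Its arguments: {"type":"object","properties":{"commands":{"type":"array"},"grip":{"type":"number"},"squeeze":{"type":"number"}},"required":["commands"]}

```bash
mkdir -p pics; ls; python3 - <<'E'
from bench import ctrl, eyes, nets
import cv2, numpy as np
s=ctrl.get_state(); print(s['clock'],s['tool_pos'],s['orientation'],ctrl.hold_point_z)
ims=[]
for c in ("top","side"):
    im=eyes.read_camera(c); cv2.imwrite(f"pics/{c}0.png",im)
    p=eyes.camera_params(c); print(c,p)
    for q in ("crank","handle","shaft_end","lift","platform_top"):
        for d in nets.outline_of(q,c)[:4]: print(c,q,round(d['score'],2),np.round(d['uv']),d['mask'].sum())
E
```

```text
pics
0.0 [0.15433    0.65665603 0.20060148] [[-9.73476646e-01  2.28786322e-01 -1.94941221e-04]
 [ 2.28786381e-01  9.73475803e-01 -1.28539107e-03]
 [-1.04309333e-04 -1.29589808e-03 -9.99999155e-01]] 0.0187
top {'camera_matrix': array([[440.98645693,   0.        , 254.84757118],
       [  0.        , 440.98645693, 186.7935572 ],
       [  0.        ,   0.        ,   1.        ]]), 'R': array([[ 0.01572352, -0.99976961,  0.01461186],
       [-0.99433669, -0.01717092, -0.10487952],
       [ 0.10510626, -0.01288004, -0.99437758]]), 't': array([0.02480917, 0.57992927, 1.19748865])}
top crank 0.9 [179. 271.] 398
top crank 0.68 [215. 228.] 208
top crank 0.6 [172. 222.] 313
top handle 0.88 [179. 270.] 330
top handle 0.8 [177. 221.] 346
top handle 0.48 [216. 230.] 195
top lift 0.97 [349. 194.] 8300
top platform_top 0.91 [373. 202.] 1850
side {'camera_matrix': array([[351.40069861,   0.        , 259.6394894 ],
       [  0.        , 351.40069861, 196.69582962],
       [  0.        ,   0.        ,   1.        ]]), 'R': array([[ 0.99072376, -0.13463121, -0.01846248],
       [-0.10349454, -0.65949197, -0.74455303],
       [ 0.08806421,  0.73955715, -0.66730796]]), 't': array([-0.53477667,  0.18205931,  0.91727374])}
side crank 0.77 [187. 185.] 324
side crank 0.75 [227. 206.] 251
side crank 0.65 [230. 183.] 391
side handle 0.84 [226. 204.] 194
side handle 0.75 [229. 182.] 364
side handle 0.61 [188. 183.] 298
side shaft_end 0.63 [268. 243.] 53
side lift 0.65 [281. 318.] 11067
side platform_top 0.85 [277. 332.] 3686
```

```bash
python3 - <<'E'
import cv2, numpy as np
a=cv2.imread("pics/top0.png")[100:340,130:430]; b=cv2.imread("pics/side0.png")[130:370,130:430]
a=cv2.resize(a,None,fx=1.33,fy=1.33); b=cv2.resize(b,None,fx=1.33,fy=1.33)
cv2.imwrite("pics/both.png",np.hstack([a,b]))
a=cv2.resize(cv2.imread("pics/top0.png")[195:300,145:250],(400,400),interpolation=cv2.INTER_CUBIC)
b=cv2.resize(cv2.imread("pics/side0.png")[150:255,165:290],(400,336),interpolation=cv2.INTER_CUBIC)
b=cv2.copyMakeBorder(b,0,64,0,0,0)
cv2.imwrite("pics/crop.png",np.hstack([a,b]))
E
```

```text
(no output)
```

View pics/both.png

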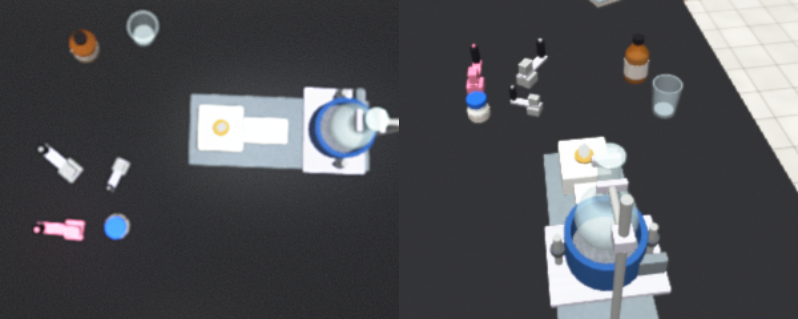

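View pics/crop.png

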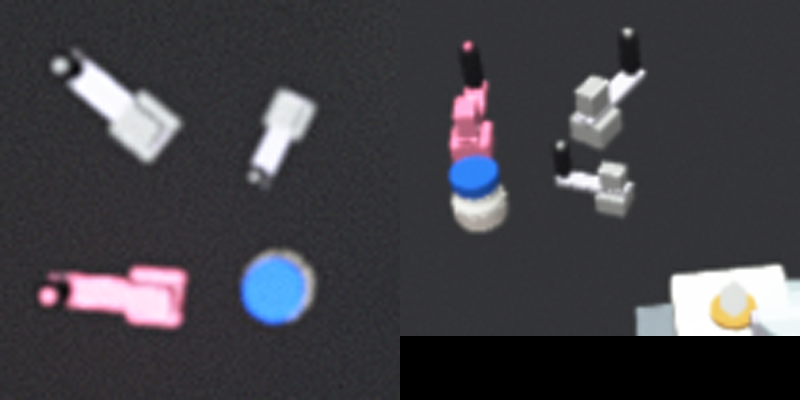

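Candidates in the top view: the large light-grey crank at (172,222), the small grey one at (215,228) and the pink one at (179,271). In the close crop, (172,222) is clearly the larger of the two grey ones, so that is the crank. The shaft on its brass collar is at about (296,196) top and (268,243) side.

```bash
cat > fit.py <<'E'
import cv2, numpy as np
from scipy.optimize import minimize
from bench import ctrl, eyes, nets
def box(x0,x1,y0,y1,z0,z1): return np.array([[x,y,z] for x in(x0,x1) for y in(y0,y1) for z in(z0,z1)])/1000.
def cyl(x,y,r,z0,z1):
    a=np.linspace(0,2*np.pi,24); return np.concatenate([np.c_[x+r*np.cos(a),y+r*np.sin(a),0*a+z] for z in(z0,z1)])/1000.
STEEL=[box(-18,18,-18,18,0,24),box(-18,74,-10,10,24,32),box(-15,15,-10,10,32,60)]
HAND=[cyl(65,0,10,34,82)]
def Rz(a): c,s=np.cos(a),np.sin(a); return np.array([[c,-s,0],[s,c,0],[0,0,1]])
def proj(P,p): X=(p['R']@P.T).T+p['t']; u=(p['camera_matrix']@X.T).T; return u[:,:2]/u[:,2:]
def unproj(uv,z,p):
    d=p['R'].T@np.linalg.inv(p['camera_matrix'])@np.array([uv[0],uv[1],1.]); c=-p['R'].T@p['t']; return c+d*(z-c[2])/d[2]
def avg(c,n): return np.mean([eyes.read_camera(c).astype(float) for _ in range(n)],0)
def render(parts,pose,p,off,shape,K=4):
    """soft mask of crop at offset; pose x,y,z,yaw"""
    m=np.zeros((shape[0]*K,shape[1]*K),np.uint8)
    for P in parts:
        u=proj(P@Rz(pose[3]).T+np.array(pose[:3]),p)-off
        h=cv2.convexHull((((u+.5)*K-.5)*16).astype(np.int32))
        cv2.fillConvexPoly(m,h,1,shift=4)
    return cv2.resize(m.astype(float),(shape[1],shape[0]),interpolation=cv2.INTER_AREA)
E
python3 - <<'E'
from fit import *
A={c:avg(c,10) for c in("top","side")}
np.savez("avg.npz",**A)
P={c:eyes.camera_params(c) for c in A}
# crank
C={"top":(172,222),"side":(230,183)}; tgt={}
for c,(u,v) in C.items():
    off=np.array([u-26,v-26]); cr=A[c][off[1]:off[1]+52,off[0]:off[0]+52].mean(2)
    bg=np.median(cr); m=np.clip((cr-bg-20)/80,0,1)
    n,l=cv2.connectedComponents((m>.3).astype(np.uint8)); 
    k=np.bincount(l[l>0]).argmax(); keep=cv2.dilate((l==k).astype(np.uint8),np.ones((3,3)))
    tgt[c]=(m*keep,off)
def cost(x):
    e=0
    for c,(m,off) in tgt.items():
        s=render(STEEL,[x[0],x[1],0,x[2]],P[c],off,m.shape); h=render(HAND,[x[0],x[1],0,x[2]],P[c],off,m.shape)
        w=1-h; e+=(w*(s-m)**2).sum()
    return e
h0=unproj((177,226),.03,P["top"])[:2]; best=None
for y in np.radians(np.arange(0,360,30)):
    r=minimize(cost,[*h0,y],method="Nelder-Mead",options=dict(initial_simplex=np.array([[*h0,y],[h0[0]+.02,h0[1],y],[h0[0],h0[1]+.02,y],[*h0,y+.4]]),xatol=1e-4,fatol=1e-2))
    if best is None or r.fun<best.fun: best=r
print("crank",best.x,np.degrees(best.x[2]),best.fun,[t[0].sum() for t in tgt.values()])
# collar
for c,(u,v) in {"top":(296,196),"side":(268,245)}.items():
    cr=A[c][v-20:v+20,u-20:u+20]; br=(cr[...,2]-cr[...,0])
    yy,xx=np.nonzero(br>60); hull=cv2.convexHull(np.c_[xx,yy].astype(np.int32)); (e,ax,an)=cv2.minAreaRect(hull)
    print(c,"brass px",len(xx),"centre",u-20+e[0],v-20+e[1],ax,"world",unproj((u-20+e[0],v-20+e[1]),.075,P[c]))
    for q in [("shaft_end")]:
        d=eyes.read_camera(c); 
out=[]
for c,(u,v) in {"top":(296,196),"side":(268,243)}.items():
    out.append(cv2.resize(A[c][v-14:v+14,u-14:u+14].clip(0,255).astype(np.uint8),(400,400),interpolation=cv2.INTER_NEAREST))
cv2.imwrite("pics/shaft.png",np.hstack(out))
E
```

```text
crank [0.46272356 0.23341345 0.89190247] 51.10224716800816 46.14798114149307 [np.float64(366.3679166666667), np.float64(269.09208333333333)]
top brass px 82 centre 295.5 195.5 (11.0, 11.0) world [ 0.55313656 -0.07437833  0.075     ]
side brass px 85 centre 268.5 247.0 (10.0, 13.0) world [ 0.55195506 -0.08102184  0.075     ]
```

View pics/shaft.png

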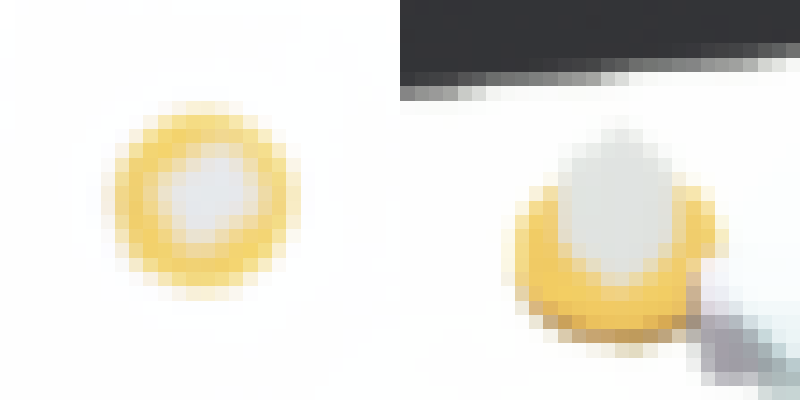

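The top crop shows the brass ring centred at about (295.5,195.5) with the grey square inside. The side crop shows the shaft with a corner facing the camera, so it is turned roughly 45° to that view. Next I'll fit the shaft's x, y and yaw.

```bash
python3 - <<'E'
from fit import *
A=np.load("avg.npz"); P={c:eyes.camera_params(c) for c in("top","side")}
COL=[cyl(0,0,19,70,75)]
def fr(a,z): return np.array([[x,y,z] for x in(-a,a) for y in(-a,a)])/1000.
SH=[np.r_[fr(7,75),fr(7,97)],np.r_[fr(7,97),fr(4.5,100)]]
T={}
for c,(u,v) in {"top":(296,196),"side":(268,243)}.items():
    off=np.array([u-13,v-12]); cr=A[c][off[1]:off[1]+25,off[0]:off[0]+26]
    m=np.clip((cr[...,2]-cr[...,0])/140,0,1); w=np.ones(m.shape)
    if c=="side": w[18:,20:]=0; w[12:,23:]=0
    T[c]=(m,off,w)
print({c:T[c][0].max() for c in T})
def cost(x,cs=("top","side"),per=None):
    e=0
    for c in cs:
        m,off,w=T[c]; d=x[3:5] if c=="side" else (0,0)
        o=off-np.array(d)
        b=render(COL,[x[0],x[1],0,0],P[c],o,m.shape,8)*(1-render(SH,[x[0],x[1],0,x[2]],P[c],o,m.shape,8))
        e+=(w*(b*x[5]-m)**2).sum()
    return e
def run(cs):
  res=[]
  for y in np.radians(np.arange(0,90,10)):
    x0=np.array([.5526,-.077,y,0,0,.85]); S=np.vstack([x0]+[x0+d for d in np.diag([.006,.006,.2,1.5,1.5,.1])])
    r=minimize(cost,x0,args=(cs,),method="Nelder-Mead",options=dict(initial_simplex=S,xatol=1e-4,fatol=1e-3,maxiter=600)); res.append((r.fun,np.degrees(r.x[2])%90,r.x))
  res.sort(key=lambda t:t[0])
  for r in res[:4]: print(cs,round(r[0],3),round(r[1],1),np.round(r[2],4))
  return res[0][2]
x=run(("top","side")); run(("top",)); run(("side",))
for a in range(0,90,10): 
    z=x.copy(); z[2]=np.radians(a); print(a,round(cost(z),2),round(cost(z,("top",)),2),round(cost(z,("side",)),2))
# crank refit with side-image offset free
C={"top":(172,222),"side":(230,183)}; tgt={}
for c,(u,v) in C.items():
    off=np.array([u-26,v-26]); cr=A[c][off[1]:off[1]+52,off[0]:off[0]+52].mean(2)
    bg=np.median(cr); m=np.clip((cr-bg-10)/110,0,1)
    n,l=cv2.connectedComponents((m>.3).astype(np.uint8)); k=np.bincount(l[l>0]).argmax()
    tgt[c]=(m*cv2.dilate((l==k).astype(np.uint8),np.ones((3,3))),off)
def cc(x,cs=("top","side")):
    e=0
    for c in cs:
        m,off=tgt[c]; o=off-(x[3:5] if c=="side" else 0); q=[x[0],x[1],0,x[2]]
        e+=((1-render(HAND,q,P[c],o,m.shape))*(render(STEEL,q,P[c],o,m.shape)-m)**2).sum()
    return e
for cs in (("top","side"),("top",),("side",)):
    x0=np.array([.4627,.2334,.892,0,0]); S=np.vstack([x0]+[x0+d for d in np.diag([.006,.006,.2,1.5,1.5])])
    r=minimize(cc,x0,args=(cs,),method="Nelder-Mead",options=dict(initial_simplex=S,xatol=1e-4,fatol=1e-2,maxiter=600)); print("crank",cs,r.fun,np.round(r.x,4),np.degrees(r.x[2]))
E
```

```text
{'top': np.float64(0.9728571428571428), 'side': np.float64(1.0)}
('top', 'side') 18.709 39.0 [ 0.5537 -0.0751  0.6802 -0.0233  0.3865  0.6711]
('top', 'side') 18.753 38.5 [ 0.5534 -0.0751  0.6723 -0.0583  0.3582  0.6697]
('top', 'side') 18.772 29.1 [ 0.5535 -0.0751  0.5079 -0.1187  0.3517  0.6635]
('top', 'side') 18.786 32.4 [ 0.5532 -0.0751  0.5648 -0.0747  0.3098  0.6541]
('top',) 10.268 33.0 [ 0.5532 -0.0751  0.5752  0.2927  0.6971  0.5971]
('top',) 10.288 35.3 [ 0.5534 -0.0752  0.6161  2.9025  2.0295  0.5967]
('top',) 10.295 35.1 [ 0.5532 -0.0751  0.6131  0.0698  1.7858  0.5978]
('top',) 10.301 35.0 [ 0.5534 -0.0751  2.1815 -0.692   3.3202  0.5977]
('side',) 6.887 43.0 [ 0.552  -0.0738  0.75    0.7725  0.7528  0.7572]
('side',) 6.902 41.1 [ 0.5541 -0.0751  0.7166 -0.1874  0.3898  0.7618]
('side',) 6.904 37.7 [ 0.5534 -0.0744  0.6588 -0.0373  0.5436  0.7673]
('side',) 6.924 36.0 [ 0.5528 -0.0758  0.6284  0.2858  0.1229  0.7631]
0 22.51 12.25 10.26
10 21.0 11.94 9.06
20 19.6 11.49 8.12
30 18.9 11.13 7.78
40 18.85 11.14 7.71
50 19.38 11.47 7.91
60 20.57 12.1 8.47
70 22.16 12.56 9.6
80 23.83 12.64 11.19
crank ('top', 'side') 50.41083182750805 [ 4.628e-01  2.334e-01  8.926e-01 -2.650e-02 -8.000e-04] 51.14075358392583
crank ('top',) 17.20635293596476 [0.463  0.2333 0.8934 0.3454 0.1241] 51.18708546368066
crank ('side',) 33.10843342085631 [0.4626 0.2336 0.8925 0.0269 0.0239] 51.13476700436392
```

```bash
cat > plan.py <<'E'
import sys, numpy as np, json
from scipy.spatial.transform import Rotation as Ro
from bench import ctrl
def plan(pos,ty,n,start=None):
    """rows from the present pose to TCP pos with tool y at ty deg, pointing down"""
    s=ctrl.get_state(); R0=Ro.from_matrix(s['orientation']); p0=np.array(s['tool_pos'])
    c,q=np.cos(np.radians(ty)),np.sin(np.radians(ty))
    R1=Ro.from_matrix(np.array([[-q,c,0],[c,q,0],[0,0,-1.]])); w=(R0.inv()*R1).as_rotvec()/n
    d=(np.array(pos)-p0)/n; R=R0; rows=[]
    for i in range(n):
        rows.append([np.round(R.inv().apply(d)/.025,2).tolist(),np.round(np.degrees(w)/6,2).tolist()]); R=R*Ro.from_rotvec(w)
    for i in range(0,n,5): print(json.dumps(rows[i:i+5]))
def st():
    s=ctrl.get_state(); y=s['orientation'][:,1]
    print(round(s['clock'],2),np.round(s['tool_pos'],4),"ty",round(np.degrees(np.arctan2(y[1],y[0])),2),"z",np.round(s['orientation'][:,2],3),"F",np.round(s['force'],1),"T",np.round(s['torque'],2),"w",round(s['gripper_width']*1e3,1),"ff",s['finger_force'],"q",np.round(s['q'],2))
if __name__=="__main__":
    st(); a=list(map(float,sys.argv[1:])); plan(a[:3],a[3],int(a[4]))
E
python3 plan.py 0.4628 0.2334 0.14 -38.9 25
```

```text
1.7 [0.1544 0.657  0.2013] ty 76.78 z [-0. -0. -1.] F [ 0.8  0.2 -0.4] T [-0.02 -0.01  0.01] w 85.3 ff 0.0 q [-1.49  0.43  0.07  1.61 -0.03  1.11 -0.07]
[[[-0.64, -0.55, 0.1], [-0.0, 0.0, 0.77]], [[-0.68, -0.49, 0.1], [-0.0, 0.0, 0.77]], [[-0.72, -0.44, 0.1], [-0.0, 0.0, 0.77]], [[-0.75, -0.38, 0.1], [-0.0, 0.0, 0.77]], [[-0.78, -0.32, 0.1], [-0.0, 0.0, 0.77]]]
[[[-0.8, -0.25, 0.1], [-0.0, 0.0, 0.77]], [[-0.82, -0.19, 0.1], [-0.0, 0.0, 0.77]], [[-0.83, -0.12, 0.1], [-0.0, 0.0, 0.77]], [[-0.84, -0.05, 0.1], [-0.0, 0.0, 0.77]], [[-0.84, 0.01, 0.1], [-0.0, 0.0, 0.77]]]
[[[-0.83, 0.08, 0.1], [-0.0, 0.0, 0.77]], [[-0.83, 0.15, 0.1], [-0.0, 0.0, 0.77]], [[-0.81, 0.21, 0.1], [-0.0, 0.0, 0.77]], [[-0.79, 0.28, 0.1], [-0.0, 0.0, 0.77]], [[-0.77, 0.34, 0.1], [-0.0, 0.0, 0.77]]]
[[[-0.74, 0.4, 0.1], [-0.0, 0.0, 0.77]], [[-0.7, 0.46, 0.1], [-0.0, 0.0, 0.77]], [[-0.66, 0.52, 0.1], [-0.0, 0.0, 0.77]], [[-0.62, 0.57, 0.1], [-0.0, 0.0, 0.77]], [[-0.57, 0.62, 0.1], [-0.0, 0.0, 0.77]]]
[[[-0.52, 0.66, 0.1], [-0.0, 0.0, 0.77]], [[-0.46, 0.7, 0.1], [-0.0, 0.0, 0.77]], [[-0.41, 0.73, 0.1], [-0.0, 0.0, 0.77]], [[-0.35, 0.76, 0.1], [-0.0, 0.0, 0.77]], [[-0.28, 0.79, 0.1], [-0.0, 0.0, 0.77]]]
```

move_arm(
  commands=[
    [[-0.64,-0.55,0.1],[0,0,0.77]],
    [[-0.68,-0.49,0.1],[0,0,0.77]],
    [[-0.72,-0.44,0.1],[0,0,0.77]],
    [[-0.75,-0.38,0.1],[0,0,0.77]],
    [[-0.78,-0.32,0.1],[0,0,0.77]],
  ],
  grip=55,
)

```text
clock: 2.12
tool_pos: [0.217, 0.5712, 0.1887]
orientation: [[-0.803, 0.596, -0.0], [0.596, 0.803, 0.0], [0.0, -0.0, -1.0]]
force: [1.3, 1.1, 0.7]
gripper_width: 0.0551
finger_force: 0.0
```

move_arm(
  commands=[
    [[-0.8,-0.25,0.1],[0,0,0.77]],
    [[-0.82,-0.19,0.1],[0,0,0.77]],
    [[-0.83,-0.12,0.1],[0,0,0.77]],
    [[-0.84,-0.05,0.1],[0,0,0.77]],
    [[-0.84,0.01,0.1],[0,0,0.77]],
  ],
)

```text
clock: 2.53
tool_pos: [0.2789, 0.4865, 0.1763]
orientation: [[-0.505, 0.863, -0.0], [0.863, 0.505, 0.0], [0.0, 0.0, -1.0]]
force: [-0.1, 0.6, -0.5]
gripper_width: 0.055
finger_force: 0.0
```

move_arm(
  commands=[
    [[-0.83,0.08,0.1],[0,0,0.77]],
    [[-0.83,0.15,0.1],[0,0,0.77]],
    [[-0.81,0.21,0.1],[0,0,0.77]],
    [[-0.79,0.28,0.1],[0,0,0.77]],
    [[-0.77,0.34,0.1],[0,0,0.77]],
  ],
)

```text
clock: 2.95
tool_pos: [0.3406, 0.4017, 0.1639]
orientation: [[-0.126, 0.992, 0.0], [0.992, 0.126, 0.0], [0.0, 0.0, -1.0]]
force: [-0.1, -0.5, 0.8]
gripper_width: 0.0548
finger_force: 0.0
```

move_arm(
  commands=[
    [[-0.74,0.4,0.1],[0,0,0.77]],
    [[-0.7,0.46,0.1],[0,0,0.77]],
    [[-0.66,0.52,0.1],[0,0,0.77]],
    [[-0.62,0.57,0.1],[0,0,0.77]],
    [[-0.57,0.62,0.1],[0,0,0.77]],
  ],
)

```text
clock: 3.37
tool_pos: [0.4028, 0.317, 0.1514]
orientation: [[0.273, 0.962, 0.0], [0.962, -0.273, 0.0], [0.0, 0.0, -1.0]]
force: [-0.3, 1.2, -0.5]
gripper_width: 0.0547
finger_force: 0.0
```

move_arm(
  commands=[
    [[-0.52,0.66,0.1],[0,0,0.77]],
    [[-0.46,0.7,0.1],[0,0,0.77]],
    [[-0.41,0.73,0.1],[0,0,0.77]],
    [[-0.35,0.76,0.1],[0,0,0.77]],
    [[-0.28,0.79,0.1],[0,0,0.77]],
  ],
)

```text
clock: 3.78
tool_pos: [0.4645, 0.2323, 0.1389]
orientation: [[0.629, 0.778, 0.0], [0.778, -0.629, 0.0], [0.0, -0.0, -1.0]]
force: [-0.7, 0.0, -0.0]
gripper_width: 0.0551
finger_force: 0.0
```

move_arm(
  commands=[
    [[0,0,0],[0,0,0]],
    [[0,0,0],[0,0,0]],
  ],
)

```text
clock: 3.95
tool_pos: [0.4644, 0.2323, 0.1388]
orientation: [[0.627, 0.779, 0.0], [0.779, -0.627, -0.0], [-0.0, 0.0, -1.0]]
force: [0.2, -0.2, -0.3]
gripper_width: 0.0552
finger_force: 0.0
```

```bash
python3 plan.py 0.4628 0.2334 0.031 -38.9 10
```

```text
3.95 [0.4644 0.2323 0.1388] ty -38.81 z [ 0. -0. -1.] F [ 0.2 -0.2 -0.3] T [ 0.02  0.01 -0.05] w 55.2 ff 0.0 q [-1.12  0.28  0.63  2.04 -0.21  0.88 -1.05]
[[[-0.0, -0.01, 0.43], [0.0, 0.0, 0.0]], [[-0.0, -0.01, 0.43], [0.0, 0.0, 0.0]], [[-0.0, -0.01, 0.43], [0.0, 0.0, 0.0]], [[-0.0, -0.01, 0.43], [0.0, 0.0, 0.0]], [[-0.0, -0.01, 0.43], [0.0, 0.0, 0.0]]]
[[[-0.0, -0.01, 0.43], [0.0, 0.0, 0.0]], [[-0.0, -0.01, 0.43], [0.0, 0.0, 0.0]], [[-0.0, -0.01, 0.43], [0.0, 0.0, 0.0]], [[-0.0, -0.01, 0.43], [0.0, 0.0, 0.0]], [[-0.0, -0.01, 0.43], [0.0, 0.0, 0.0]]]
```

Motion is accurate. Descending and gripping the block.

move_arm(
  commands=[
    [[0,-0.08,0.43],[0,0,0]],
    [[0,0,0.43],[0,0,0]],
    [[0,0,0.43],[0,0,0]],
    [[0,0,0.43],[0,0,0]],
    [[0,0,0.43],[0,0,0]],
  ],
)

```text
clock: 4.37
tool_pos: [0.4619, 0.2345, 0.0836]
orientation: [[0.625, 0.781, -0.001], [0.781, -0.625, -0.001], [-0.001, -0.0, -1.0]]
force: [0.2, 0.1, -0.1]
gripper_width: 0.055
finger_force: 0.0
```

move_arm(
  commands=[
    [[0,0,0.43],[0,0,0]],
    [[0,0,0.43],[0,0,0]],
    [[0,0,0.43],[0,0,0]],
    [[0,0,0.43],[0,0,0]],
    [[0,0,0.43],[0,0,0]],
  ],
)

```text
clock: 4.78
tool_pos: [0.4624, 0.2343, 0.0302]
orientation: [[0.626, 0.78, -0.0], [0.78, -0.626, -0.0], [-0.0, 0.0, -1.0]]
force: [1.1, -0.3, -0.8]
gripper_width: 0.0552
finger_force: 0.0
```

move_arm(
  commands=[
    [[0,0,0],[0,0,0]],
    [[0,0,0],[0,0,0]],
    [[0,0,0],[0,0,0]],
    [[0,0,0],[0,0,0]],
    [[0,0,0],[0,0,0]],
  ],
  grip=10,
  squeeze=45,
)

```text
clock: 5.2
tool_pos: [0.4627, 0.2346, 0.0318]
orientation: [[0.626, 0.78, 0.001], [0.78, -0.626, 0.001], [0.001, 0.0, -1.0]]
force: [0.9, 0.7, -0.9]
gripper_width: 0.0099
finger_force: 0.0
```

move_arm(
  commands=[
    [[0,0,0],[0,0,0]],
    [[0,0,0],[0,0,0]],
    [[0,0,0],[0,0,0]],
    [[0,0,0],[0,0,0]],
  ],
)

```text
clock: 5.53
tool_pos: [0.4624, 0.2345, 0.0314]
orientation: [[0.626, 0.78, 0.0], [0.78, -0.626, 0.0], [0.0, 0.0, -1.0]]
force: [0.6, -0.7, -0.4]
gripper_width: 0.01
finger_force: 0.0
```

```bash
python3 - <<'E'
from plan import st; st()
from fit import *
A={c:avg(c,2) for c in("top","side")}
cv2.imwrite("pics/g.png",np.hstack([cv2.resize(A[c][v-40:v+40,u-40:u+40].clip(0,255).astype(np.uint8),(400,400)) for c,(u,v) in {"top":(176,222),"side":(230,180)}.items()]))
E
```

```text
5.53 [0.4624 0.2345 0.0314] ty -38.72 z [ 0.  0. -1.] F [ 0.6 -0.7 -0.4] T [-0.03  0.06  0.03] w 10.0 ff 0.0 q [-1.02  0.45  0.53  2.12 -0.37  0.66 -0.92]
```

View pics/g.png

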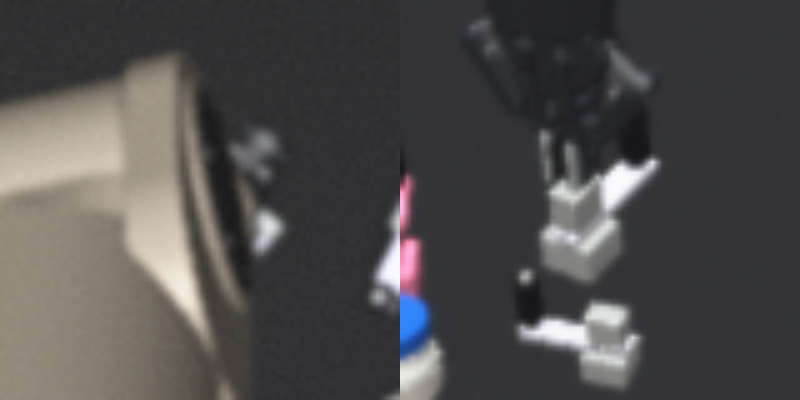

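```bash
python3 - <<'E'
from fit import *
A=np.load("avg.npz"); P={c:eyes.camera_params(c) for c in("top","side")}
out=[]
cur=eyes.read_camera("side"); 
for n,im,c,(u,v) in (("t",A["top"],"top",(176,222)),("s",A["side"],"side",(230,180)),("c",cur,"side",(230,180))):
    K=8; o=np.array([u-25,v-32]); cr=cv2.resize(im[o[1]:o[1]+50,o[0]:o[0]+33].clip(0,255).astype(np.uint8),None,fx=K,fy=K)
    for part,col in zip(STEEL+HAND,((0,0,255),(0,255,0),(255,0,0),(0,255,255))):
        pts=proj(part@Rz(.892).T+np.array([.4628,.2334,0]),P[c])
        cv2.polylines(cr,[cv2.convexHull(((pts-o+.5)*K).astype(np.int32))],True,col,1)
    s=ctrl.get_state(); q=(proj(np.array([s['tool_pos']]),P[c])[0]-o+.5)*K
    cv2.circle(cr,tuple(int(a) for a in q),4,(255,0,255),-1)
    out.append(cr)
cv2.imwrite("pics/ov.png",np.hstack(out))
E
```

```text
(no output)
```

View pics/ov.png

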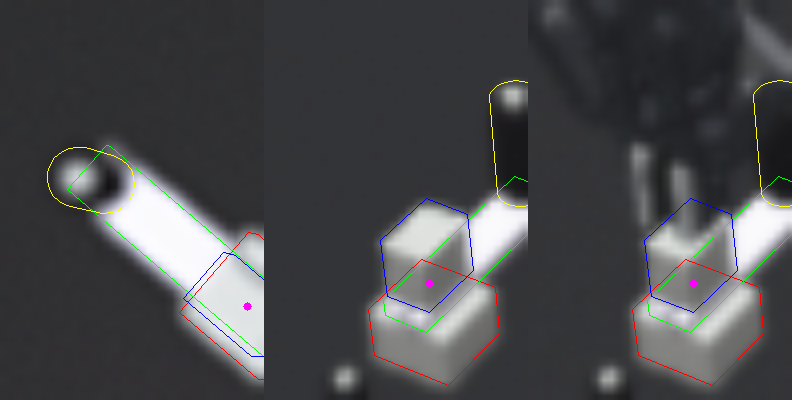

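The overlay shows the crank fit is good in both views. But the fingers closed to 10 mm on nothing and appear above or behind the block, so I doubt that the tip really sits at the reported TCP. I'll raise and check.

move_arm(
  commands=[
    [[0,0,-0.8],[0,0,0]],
    [[0,0,-0.8],[0,0,0]],
    [[0,0,-0.8],[0,0,0]],
    [[0,0,-0.8],[0,0,0]],
    [[0,0,0],[0,0,0]],
  ],
)

```text
clock: 6.2
tool_pos: [0.4639, 0.2351, 0.1144]
orientation: [[0.626, 0.78, 0.003], [0.78, -0.626, 0.003], [0.004, 0.001, -1.0]]
force: [0.2, 1.1, 0.4]
gripper_width: 0.01
finger_force: 0.0
```

```bash
python3 - <<'E'
from fit import *
from plan import st; st()
P={c:eyes.camera_params(c) for c in("top","side")}; s=ctrl.get_state()
cur=avg("side",3); K=8; p=P["side"]
t=np.array(s['tool_pos']); R=s['orientation']; u0=proj(t[None],p)[0]; o=(u0-np.array([25,40])).astype(int)
cr=cv2.resize(np.clip(cur[o[1]:o[1]+70,o[0]:o[0]+60]*1.5,0,255).astype(np.uint8),None,fx=K,fy=K)
for d,col in (((0,0,0),(255,0,255)),((0,0,-.019),(0,255,0)),((0,.02,0),(0,255,255)),((0,0,-.073),(255,255,0))):
    q=(proj((t+R@np.array(d))[None],p)[0]-o+.5)*K; cv2.circle(cr,tuple(int(a) for a in q),3,col,-1)
for part in STEEL+HAND:
    pts=proj(part@Rz(.892).T+np.array([.4628,.2334,0]),p); cv2.polylines(cr,[cv2.convexHull(((pts-o+.5)*K).astype(np.int32))],True,(0,0,255),1)
cv2.imwrite("pics/tip.png",cr)
E
```

```text
6.2 [0.4639 0.2351 0.1144] ty -38.75 z [ 0.003  0.003 -1.   ] F [0.2 1.1 0.4] T [ 0.03 -0.12  0.  ] w 10.0 ff 0.0 q [-1.11  0.32  0.62  2.07 -0.25  0.83 -1.02]
```

View pics/tip.png

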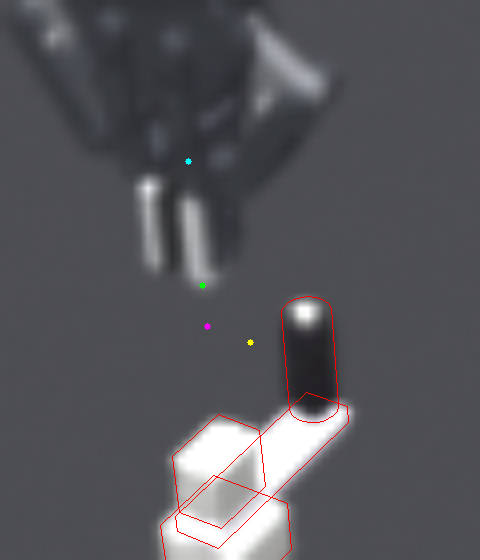

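The picture shows the fingertips at about (190,278) in the crop, while the reported TCP projects to (207,326). So the tips really sit higher than reported (or farther off), and the reported TCP looks biased. I'll measure the bias by touching the open bench with a 20 mm opening.

```bash
python3 - <<'E'
from fit import *
p=eyes.camera_params("top")
for n,uv in (("small",(215,228)),("smallhandle",(209,241)),("jar",(218,270)),("pink",(179,271)),("bottle",(193,134))): print(n,np.round(unproj(uv,.03,p),3))
E
python3 plan.py 0.53 0.19 0.035 -38.9 5
```

```text
small [0.463 0.142 0.03 ]
smallhandle [0.428 0.158 0.03 ]
jar [0.35  0.131 0.03 ]
pink [0.345 0.237 0.03 ]
bottle [0.726 0.211 0.03 ]
6.35 [0.4622 0.2345 0.1111] ty -38.71 z [-0.  0. -1.] F [ 0.6 -0.5 -0.2] T [-0.03 -0.01  0.04] w 10.1 ff 0.0 q [-1.1   0.32  0.61  2.07 -0.25  0.82 -1.02]
[[[0.06, 0.65, 0.61], [-0.0, -0.0, 0.01]], [[0.06, 0.65, 0.61], [-0.0, -0.0, 0.01]], [[0.06, 0.65, 0.61], [-0.0, -0.0, 0.01]], [[0.06, 0.65, 0.61], [-0.0, -0.0, 0.01]], [[0.06, 0.65, 0.61], [-0.0, -0.0, 0.01]]]
```

move_arm(
  commands=[
    [[0.06,0.8,0],[0,0,0]],
    [[0.06,0.8,0],[0,0,0]],
    [[0.06,0.8,0],[0,0,0]],
    [[0.06,0.8,0.5],[0,0,0]],
    [[0,0,0.8],[0,0,0]],
  ],
  grip=20,
)

```text
clock: 6.77
tool_pos: [0.532, 0.1866, 0.0789]
orientation: [[0.628, 0.778, 0.003], [0.778, -0.628, -0.0], [0.002, 0.002, -1.0]]
force: [-0.5, -0.3, -0.3]
gripper_width: 0.02
finger_force: 0.0
```

move_arm(
  commands=[
    [[0,0,0.6],[0,0,0]],
    [[0,0,0.6],[0,0,0]],
    [[0,0,0.3],[0,0,0]],
    [[0,0,0.2],[0,0,0]],
    [[0,0,0],[0,0,0]],
  ],
)

```text
clock: 7.18
tool_pos: [0.5279, 0.1886, 0.0352]
orientation: [[0.626, 0.78, -0.002], [0.78, -0.626, -0.001], [-0.002, -0.001, -1.0]]
force: [-0.8, 0.6, 0.1]
gripper_width: 0.0196
finger_force: 0.0
```

move_arm(
  commands=[
    [[0,0,0.2],[0,0,0]],
    [[0,0,0.2],[0,0,0]],
    [[0,0,0],[0,0,0]],
  ],
)

```text
clock: 7.43
tool_pos: [0.5283, 0.1891, 0.0259]
orientation: [[0.625, 0.78, -0.0], [0.78, -0.625, -0.0], [-0.0, -0.0, -1.0]]
force: [-0.4, -0.6, -0.5]
gripper_width: 0.0203
finger_force: 0.0
```

```bash
python3 - <<'E'
from fit import *
from plan import st; st()
s=ctrl.get_state(); p=eyes.camera_params("side"); K=8
cur=avg("side",3); np.save("low.npy",cur); t=np.array(s['tool_pos']); R=s['orientation']; u0=proj(t[None],p)[0]; o=(u0-np.array([30,45])).astype(int); print(o,u0)
A=np.load("avg.npz")["side"]
d=np.abs(cur-A).mean(2)[o[1]:o[1]+60,o[0]:o[0]+50]
cr=cv2.resize(np.clip(cur[o[1]:o[1]+60,o[0]:o[0]+50]*1.7,0,255).astype(np.uint8),None,fx=K,fy=K)
q=(u0-o+.5)*K; cv2.circle(cr,tuple(int(a) for a in q),3,(255,0,255),-1)
d=cv2.cvtColor(cv2.resize(np.clip(d*8,0,255).astype(np.uint8),None,fx=K,fy=K,interpolation=cv2.INTER_NEAREST),cv2.COLOR_GRAY2BGR)
cv2.imwrite("pics/low.png",np.hstack([cr,d]))
E
```

```text
7.43 [0.5283 0.1891 0.0259] ty -38.71 z [-0. -0. -1.] F [-0.4 -0.6 -0.5] T [-0.04  0.02 -0.01] w 20.3 ff 0.0 q [-0.87  0.52  0.53  2.02 -0.4   0.7  -0.76]
[217 146] [247.58324363 191.31540034]
```

View pics/low.png

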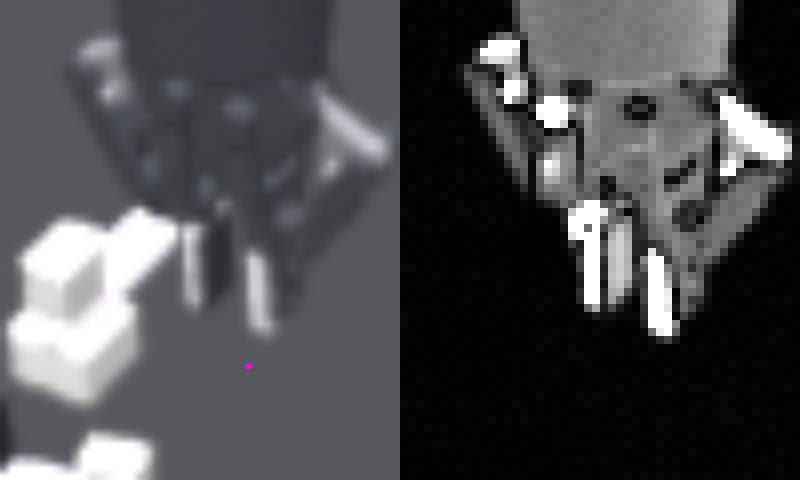

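move_arm(
  commands=[
    [[0,0,0.2],[0,0,0]],
    [[0,0,0.2],[0,0,0]],
    [[0,0,0],[0,0,0]],
  ],
)

```text
clock: 7.83
tool_pos: [0.5281, 0.1889, 0.0154]
orientation: [[0.625, 0.78, -0.001], [0.78, -0.625, -0.0], [-0.001, -0.0, -1.0]]
force: [0.1, 0.9, 0.4]
gripper_width: 0.0203
finger_force: 0.0
```

move_arm(
  commands=[
    [[0,0,0.12],[0,0,0]],
    [[0,0,0.12],[0,0,0]],
    [[0,0,0],[0,0,0]],
  ],
)

```text
clock: 8.08
tool_pos: [0.5283, 0.1889, 0.0097]
orientation: [[0.626, 0.78, -0.001], [0.78, -0.626, -0.0], [-0.001, -0.0, -1.0]]
force: [-0.4, -0.0, -0.4]
gripper_width: 0.02
finger_force: 0.0
```

move_arm(
  commands=[
    [[0,0,0.1],[0,0,0]],
    [[0,0,0.1],[0,0,0]],
    [[0,0,0],[0,0,0]],
  ],
)

```text
clock: 8.33
tool_pos: [0.5283, 0.1889, 0.0049]
orientation: [[0.626, 0.78, -0.0], [0.78, -0.626, -0.0], [-0.001, -0.0, -1.0]]
force: [-0.3, 0.1, -0.5]
gripper_width: 0.0202
finger_force: 0.0
```

move_arm(
  commands=[
    [[0,0,0.12],[0,0,0]],
    [[0,0,0],[0,0,0]],
  ],
)

```text
clock: 8.5
tool_pos: [0.5284, 0.1889, 0.0019]
orientation: [[0.626, 0.78, -0.0], [0.78, -0.626, -0.0], [-0.0, -0.0, -1.0]]
force: [-0.2, 0.5, -0.5]
gripper_width: 0.02
finger_force: 0.0
```

move_arm(
  commands=[
    [[0,0,0.1],[0,0,0]],
    [[0,0,0],[0,0,0]],
  ],
)

```text
clock: 8.67
tool_pos: [0.5284, 0.1889, -0.0005]
orientation: [[0.626, 0.78, -0.0], [0.78, -0.626, -0.0], [-0.0, -0.0, -1.0]]
force: [-0.4, -0.5, 0.5]
gripper_width: 0.0201
finger_force: 0.0
```

move_arm(
  commands=[
    [[0,0,0.1],[0,0,0]],
    [[0,0,0],[0,0,0]],
  ],
)

```text
clock: 8.83
tool_pos: [0.5284, 0.1889, -0.003]
orientation: [[0.626, 0.78, -0.0], [0.78, -0.626, -0.0], [-0.0, -0.0, -1.0]]
force: [-0.5, 0.5, 0.3]
gripper_width: 0.0198
finger_force: 0.0
```

move_arm(
  commands=[
    [[0,0,0.1],[0,0,0]],
    [[0,0,0],[0,0,0]],
  ],
)

```text
clock: 9.0
tool_pos: [0.5284, 0.1889, -0.0055]
orientation: [[0.626, 0.78, -0.0], [0.78, -0.626, -0.0], [-0.0, -0.0, -1.0]]
force: [-1.2, 0.1, -0.1]
gripper_width: 0.0199
finger_force: 0.0
```

move_arm(
  commands=[
    [[0,0,0.1],[0,0,0]],
    [[0,0,0],[0,0,0]],
  ],
)

```text
clock: 9.17
tool_pos: [0.5284, 0.189, -0.0081]
orientation: [[0.626, 0.78, -0.0], [0.78, -0.626, -0.0], [-0.0, -0.0, -1.0]]
force: [1.0, -0.2, 0.3]
gripper_width: 0.0199
finger_force: 0.0
```

move_arm(
  commands=[
    [[0,0,0.1],[0,0,0]],
    [[0,0,0],[0,0,0]],
  ],
)

```text
clock: 9.33
tool_pos: [0.5284, 0.1889, -0.0105]
orientation: [[0.626, 0.78, -0.0], [0.78, -0.626, -0.0], [-0.0, -0.0, -1.0]]
force: [-0.3, -0.7, 0.1]
gripper_width: 0.0199
finger_force: 0.0
```

move_arm(
  commands=[
    [[0,0,0.08],[0,0,0]],
    [[0,0,0],[0,0,0]],
  ],
)

```text
clock: 9.5
tool_pos: [0.5284, 0.189, -0.0125]
orientation: [[0.626, 0.78, -0.0], [0.78, -0.626, -0.0], [-0.0, -0.0, -1.0]]
force: [0.7, 0.1, -0.5]
gripper_width: 0.0198
finger_force: 0.0
```

move_arm(
  commands=[
    [[0,0,0.06],[0,0,0]],
    [[0,0,0],[0,0,0]],
  ],
)

```text
clock: 9.67
tool_pos: [0.5285, 0.1889, -0.0139]
orientation: [[0.626, 0.78, -0.0], [0.78, -0.626, -0.0], [-0.0, -0.0, -1.0]]
force: [0.4, -0.1, 0.2]
gripper_width: 0.0203
finger_force: 0.0
```

move_arm(
  commands=[
    [[0,0,0.06],[0,0,0]],
    [[0,0,0],[0,0,0]],
  ],
)

```text
clock: 9.83
tool_pos: [0.5285, 0.189, -0.0154]
orientation: [[0.626, 0.78, -0.0], [0.78, -0.626, -0.0], [-0.0, -0.0, -1.0]]
force: [-0.6, 0.1, 0.4]
gripper_width: 0.0203
finger_force: 0.0
```

move_arm(
  commands=[
    [[0,0,0.06],[0,0,0]],
    [[0,0,0],[0,0,0]],
  ],
)

```text
clock: 10.0
tool_pos: [0.5285, 0.189, -0.0169]
orientation: [[0.626, 0.78, -0.0], [0.78, -0.626, -0.0], [-0.0, -0.0, -1.0]]
force: [-0.4, -1.1, -0.4]
gripper_width: 0.0204
finger_force: 0.0
```

move_arm(
  commands=[
    [[0,0,0.06],[0,0,0]],
    [[0,0,0],[0,0,0]],
  ],
)

```text
clock: 10.17
tool_pos: [0.5285, 0.189, -0.0184]
orientation: [[0.626, 0.78, -0.0], [0.78, -0.626, -0.0], [-0.0, -0.0, -1.0]]
force: [-0.2, 0.0, 0.3]
gripper_width: 0.02
finger_force: 0.0
```

```bash
python3 - <<'E'
from fit import *
from plan import st; st()
p=eyes.camera_params("side"); A=np.load("avg.npz")["side"]; cur=avg("side",3); low=np.load("low.npy")
for im in (low,cur):
    d=np.abs(im-A).mean(2); m=(d>5)[150:260,235:262]
    n,l,st_,c=cv2.connectedComponentsWithStats(m.astype(np.uint8)); k=1+st_[1:,4].argmax()
    yy,xx=np.nonzero(l==k); print("lowest rows per col",[(235+x,150+yy[xx==x].max()) for x in sorted(set(xx))])
E
```

```text
10.17 [ 0.5285  0.189  -0.0184] ty -38.73 z [-0. -0. -1.] F [-0.2  0.   0.3] T [ 0.02  0.02 -0.03] w 20.0 ff 0.0 q [-0.83  0.59  0.47  2.04 -0.45  0.62 -0.72]
lowest rows per col [(np.int64(235), np.int64(170)), (np.int64(236), np.int64(171)), (np.int64(237), np.int64(171)), (np.int64(238), np.int64(176)), (np.int64(239), np.int64(183)), (np.int64(240), np.int64(184)), (np.int64(241), np.int64(184)), (np.int64(242), np.int64(183)), (np.int64(243), np.int64(184)), (np.int64(244), np.int64(183)), (np.int64(245), np.int64(182)), (np.int64(246), np.int64(181)), (np.int64(247), np.int64(185)), (np.int64(248), np.int64(187)), (np.int64(249), np.int64(188)), (np.int64(250), np.int64(188)), (np.int64(251), np.int64(187)), (np.int64(252), np.int64(185)), (np.int64(253), np.int64(184)), (np.int64(254), np.int64(183)), (np.int64(255), np.int64(179)), (np.int64(256), np.int64(178)), (np.int64(257), np.int64(177)), (np.int64(258), np.int64(176)), (np.int64(259), np.int64(174)), (np.int64(260), np.int64(174)), (np.int64(261), np.int64(172))]
lowest rows per col [(np.int64(235), np.int64(182)), (np.int64(236), np.int64(182)), (np.int64(237), np.int64(182)), (np.int64(238), np.int64(184)), (np.int64(239), np.int64(185)), (np.int64(240), np.int64(194)), (np.int64(241), np.int64(195)), (np.int64(242), np.int64(195)), (np.int64(243), np.int64(195)), (np.int64(244), np.int64(195)), (np.int64(245), np.int64(194)), (np.int64(246), np.int64(193)), (np.int64(247), np.int64(184)), (np.int64(248), np.int64(197)), (np.int64(249), np.int64(198)), (np.int64(250), np.int64(199)), (np.int64(251), np.int64(198)), (np.int64(252), np.int64(196)), (np.int64(253), np.int64(196)), (np.int64(254), np.int64(195)), (np.int64(255), np.int64(193)), (np.int64(256), np.int64(190)), (np.int64(257), np.int64(189)), (np.int64(258), np.int64(188)), (np.int64(259), np.int64(186)), (np.int64(260), np.int64(185)), (np.int64(261), np.int64(184))]
```

move_arm(
  commands=[
    [[0,0,0.06],[0,0,0]],
    [[0,0,0],[0,0,0]],
  ],
)

```text
clock: 10.48
tool_pos: [0.5285, 0.189, -0.0199]
orientation: [[0.626, 0.78, -0.0], [0.78, -0.626, -0.0], [-0.0, -0.0, -1.0]]
force: [-0.5, 0.1, 0.1]
gripper_width: 0.02
finger_force: 0.0
```

move_arm(
  commands=[
    [[0,0,0.06],[0,0,0]],
    [[0,0,0],[0,0,0]],
  ],
)

```text
clock: 10.65
tool_pos: [0.5284, 0.189, -0.0214]
orientation: [[0.626, 0.78, -0.0], [0.78, -0.626, -0.0], [-0.0, -0.0, -1.0]]
force: [-0.2, 0.1, -0.4]
gripper_width: 0.02
finger_force: 0.0
```

move_arm(
  commands=[
    [[0,0,0.06],[0,0,0]],
    [[0,0,0],[0,0,0]],
  ],
)

```text
clock: 10.82
tool_pos: [0.5284, 0.189, -0.0229]
orientation: [[0.626, 0.78, -0.0], [0.78, -0.626, -0.0], [-0.0, -0.0, -1.0]]
force: [0.5, -0.2, 0.5]
gripper_width: 0.0202
finger_force: 0.0
```

move_arm(
  commands=[
    [[0,0,0.06],[0,0,0]],
    [[0,0,0],[0,0,0]],
  ],
)

```text
clock: 10.98
tool_pos: [0.5285, 0.189, -0.0244]
orientation: [[0.626, 0.78, -0.0], [0.78, -0.626, -0.0], [-0.0, -0.0, -1.0]]
force: [-0.6, -0.6, 0.5]
gripper_width: 0.0201
finger_force: 0.0
```

```bash
python3 - <<'E'
from fit import *
p=eyes.camera_params("side")
for z in (0,.005,.01): print(z,unproj((246,194),z,p), unproj((247.5,194.5),z,p))
E
```

```text
0 [0.52414801 0.20679137 0.        ] [0.52860019 0.2036659  0.        ]
0.005 [0.52376667 0.20111831 0.005     ] [0.52818868 0.19801402 0.005     ]
0.01 [0.52338534 0.19544524 0.01      ] [0.52777717 0.19236213 0.01      ]
```

move_arm(
  commands=[
    [[0,0,0.08],[0,0,0]],
    [[0,0,0],[0,0,0]],
  ],
)

```text
clock: 11.15
tool_pos: [0.5284, 0.189, -0.0265]
orientation: [[0.626, 0.78, -0.0], [0.78, -0.626, -0.0], [-0.0, -0.0, -1.0]]
force: [0.0, 0.5, -0.5]
gripper_width: 0.0199
finger_force: 0.0
```

move_arm(
  commands=[
    [[0,0,0.06],[0,0,0]],
    [[0,0,0],[0,0,0]],
  ],
)

```text
clock: 11.32
tool_pos: [0.5285, 0.1889, -0.0279]
orientation: [[0.626, 0.78, -0.0], [0.78, -0.626, -0.0], [-0.0, -0.0, -1.0]]
force: [-0.4, 0.2, 0.5]
gripper_width: 0.0199
finger_force: 0.0
```

move_arm(
  commands=[
    [[0,0,0.06],[0,0,0]],
    [[0,0,0],[0,0,0]],
  ],
)

```text
clock: 11.48
tool_pos: [0.5285, 0.189, -0.0294]
orientation: [[0.626, 0.78, -0.0], [0.78, -0.626, -0.0], [-0.0, -0.0, -1.0]]
force: [-0.2, 0.3, -0.4]
gripper_width: 0.0201
finger_force: 0.0
```

move_arm(
  commands=[
    [[0,0,0.06],[0,0,0]],
    [[0,0,0],[0,0,0]],
  ],
)

```text
clock: 11.65
tool_pos: [0.5287, 0.189, -0.0298]
orientation: [[0.626, 0.78, -0.0], [0.78, -0.626, 0.001], [0.0, -0.001, -1.0]]
force: [-6.5, -2.2, 21.6]
gripper_width: 0.0203
finger_force: 10.6
```

move_arm(
  commands=[
    [[0,0,0.06],[0,0,0]],
    [[0,0,0],[0,0,0]],
  ],
)

```text
clock: 11.82
tool_pos: [0.5287, 0.189, -0.03]
orientation: [[0.626, 0.78, -0.0], [0.78, -0.626, 0.002], [0.001, -0.001, -1.0]]
force: [-16.8, -5.6, 54.8]
gripper_width: 0.02
finger_force: 27.6
```

```bash
python3 - <<'E'
from fit import *
from plan import st; st()
p=eyes.camera_params("side"); A=np.load("avg.npz")["side"]; cur=avg("side",3); K=8; o=(222,170)
cr=cv2.resize(np.clip(cur[o[1]:o[1]+50,o[0]:o[0]+50]*1.7,0,255).astype(np.uint8),None,fx=K,fy=K)
np.save("touch.npy",cur)
# footprint hypotheses: two fingers 14.5 thick, 22 wide, at z=0
R=Rz(np.radians(-38.7)); 
for s in (1,-1):
    f=np.array([[s*a,b,0] for a,b in ((10,-11),(10,11),(24.5,11),(24.5,-11))])/1000
    q=((proj(f@R.T+np.array([.5285,.189,0.]),p)-o+.5)*K).astype(np.int32); cv2.polylines(cr,[q],True,(0,0,255),1)
cv2.imwrite("pics/touch.png",cr)
E
```

```text
11.82 [ 0.5287  0.189  -0.03  ] ty -38.77 z [-0.     0.002 -1.   ] F [-16.8  -5.6  54.8] T [-1.01  3.7   0.  ] w 20.0 ff 27.607215838506818 q [-0.81  0.61  0.46  2.04 -0.47  0.6  -0.71]
```

View pics/touch.png

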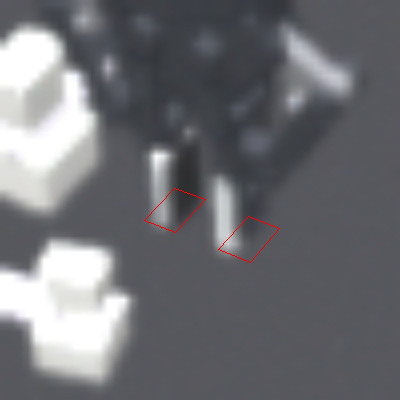

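Contact came at a reported z of -0.0295 with a 20 mm opening, so the tips stand about 29.5 mm higher than reported, while xy agrees to about 2 mm. The true tip height is therefore the reported z plus 29.5 mm, and I regrip the crank at reported z ≈ 0.000.

move_arm(
  commands=[
    [[0,0,-0.3],[0,0,0]],
    [[0,0,-0.9],[0,0,0]],
    [[0,0,-0.9],[0,0,0]],
    [[0,0,-0.9],[0,0,0]],
    [[0,0,-0.9],[0,0,0]],
  ],
  grip=55,
)

```text
clock: 12.38
tool_pos: [0.5284, 0.1888, 0.0663]
orientation: [[0.626, 0.78, -0.0], [0.78, -0.626, -0.0], [-0.0, -0.0, -1.0]]
force: [-0.1, 0.5, 0.0]
gripper_width: 0.0548
finger_force: 0.0
```

move_arm(
  commands=[
    [[0,0,-0.9],[0,0,0]],
    [[0,0,0],[0,0,0]],
    [[0,0,0],[0,0,0]],
  ],
)

```text
clock: 12.63
tool_pos: [0.5292, 0.1895, 0.0888]
orientation: [[0.625, 0.78, 0.002], [0.78, -0.625, 0.002], [0.002, 0.0, -1.0]]
force: [0.6, -0.3, -1.0]
gripper_width: 0.055
finger_force: 0.0
```

```bash
python3 plan.py 0.4628 0.2334 0.09 -38.9 5
```

```text
12.63 [0.5292 0.1895 0.0888] ty -38.71 z [ 0.002  0.002 -1.   ] F [ 0.6 -0.3 -1. ] T [-0.02  0.04 -0.01] w 55.0 ff 0.0 q [-0.93  0.43  0.6   1.99 -0.33  0.81 -0.82]
[[[-0.06, -0.63, -0.01], [0.0, -0.0, 0.01]], [[-0.06, -0.63, -0.01], [0.0, -0.0, 0.01]], [[-0.06, -0.63, -0.01], [0.0, -0.0, 0.01]], [[-0.06, -0.63, -0.01], [0.0, -0.0, 0.01]], [[-0.06, -0.63, -0.01], [0.0, -0.0, 0.01]]]
```

move_arm(
  commands=[
    [[-0.06,-0.63,0],[0,0,0.01]],
    [[-0.06,-0.63,0],[0,0,0.01]],
    [[-0.06,-0.63,0],[0,0,0.01]],
    [[-0.06,-0.63,0],[0,0,0.01]],
    [[-0.06,-0.63,0],[0,0,0]],
  ],
)

```text
clock: 13.05
tool_pos: [0.4614, 0.2326, 0.0868]
orientation: [[0.629, 0.777, -0.001], [0.777, -0.629, -0.001], [-0.001, -0.0, -1.0]]
force: [0.7, 0.4, 0.2]
gripper_width: 0.0553
finger_force: 0.0
```

move_arm(
  commands=[
    [[0,0,0],[0,0,0]],
    [[0,0,0.4],[0,0,0]],
    [[0,0,0.4],[0,0,0]],
    [[0,0,0.3],[0,0,0]],
    [[0,0,0.2],[0,0,0]],
  ],
)

```text
clock: 13.47
tool_pos: [0.4624, 0.2315, 0.0535]
orientation: [[0.63, 0.777, -0.001], [0.777, -0.63, -0.002], [-0.002, 0.0, -1.0]]
force: [0.2, -0.8, -0.2]
gripper_width: 0.0548
finger_force: 0.0
```

move_arm(
  commands=[
    [[0,0,0.2],[0,0,0]],
    [[0,0,0.2],[0,0,0]],
    [[0,0,0.2],[0,0,0]],
    [[0,0,0.2],[0,0,0]],
    [[0,0,0.2],[0,0,0]],
  ],
)

```text
clock: 13.88
tool_pos: [0.4626, 0.2326, 0.0299]
orientation: [[0.629, 0.777, 0.0], [0.777, -0.629, 0.0], [0.0, 0.0, -1.0]]
force: [-1.7, 0.1, -0.5]
gripper_width: 0.0549
finger_force: 0.0
```

```bash
python3 plan.py 0.4628 0.2334 0.000 -38.9 5
```

```text
13.88 [0.4626 0.2326 0.0299] ty -38.97 z [ 0.  0. -1.] F [-1.7  0.1 -0.5] T [-0.01 -0.03  0.04] w 54.9 ff 0.0 q [-1.03  0.46  0.54  2.12 -0.38  0.66 -0.91]
[[[0.01, -0.0, 0.24], [0.0, -0.0, -0.0]], [[0.01, -0.0, 0.24], [0.0, -0.0, -0.0]], [[0.01, -0.0, 0.24], [0.0, -0.0, -0.0]], [[0.01, -0.0, 0.24], [0.0, -0.0, -0.0]], [[0.01, -0.0, 0.24], [0.0, -0.0, -0.0]]]
```

move_arm(
  commands=[
    [[0.04,0,0.24],[0,0,0]],
    [[0,0,0.24],[0,0,0]],
    [[0,0,0.24],[0,0,0]],
    [[0,0,0.24],[0,0,0]],
    [[0,0,0.24],[0,0,0]],
  ],
)

```text
clock: 14.3
tool_pos: [0.4631, 0.2333, -0.0003]
orientation: [[0.629, 0.778, -0.0], [0.778, -0.629, -0.0], [-0.0, -0.0, -1.0]]
force: [-0.3, 0.1, -0.4]
gripper_width: 0.0552
finger_force: 0.0
```

move_arm(
  commands=[
    [[0,0,0],[0,0,0]],
    [[0,0,0],[0,0,0]],
    [[0,0,0],[0,0,0]],
    [[0,0,0],[0,0,0]],
    [[0,0,0],[0,0,0]],
  ],
  grip=14,
  squeeze=45,
)

```text
clock: 14.72
tool_pos: [0.4632, 0.2334, 0.0005]
orientation: [[0.629, 0.778, 0.0], [0.778, -0.629, 0.0], [0.0, 0.0, -1.0]]
force: [-0.8, -0.6, -1.5]
gripper_width: 0.019
finger_force: 44.0
```

```bash
python3 - <<'E'
from plan import st; st()
E
```

```text
14.72 [0.4632 0.2334 0.0005] ty -38.96 z [ 0.  0. -1.] F [-0.8 -0.6 -1.5] T [-0.08 -0.02  0.01] w 19.0 ff 44.03461309033446 q [-0.99  0.51  0.5   2.13 -0.42  0.6  -0.87]
```

move_arm(
  commands=[
    [[0,0,-0.6],[0,0,0]],
    [[0,0,-1],[0,0,0]],
    [[0,0,-1],[0,0,0]],
    [[0,0,-1],[0,0,0]],
    [[0,0,-1],[0,0,0]],
  ],
)

```text
clock: 15.13
tool_pos: [0.4629, 0.233, 0.1165]
orientation: [[0.629, 0.777, -0.0], [0.777, -0.629, -0.0], [-0.0, -0.0, -1.0]]
force: [0.5, 0.1, -3.3]
gripper_width: 0.0191
finger_force: 44.4
```

move_arm(
  commands=[
    [[0,0,-0.6],[0,0,0]],
    [[0,0,0],[0,0,0]],
    [[0,0,0],[0,0,0]],
  ],
)

```text
clock: 15.38
tool_pos: [0.4632, 0.2338, 0.1307]
orientation: [[0.628, 0.778, 0.001], [0.778, -0.628, 0.001], [0.002, -0.0, -1.0]]
force: [-0.3, -0.2, -3.8]
gripper_width: 0.0194
finger_force: 44.7
```

```bash
python3 plan.py 0.5539 -0.0751 0.13 -54 20
```

```text
15.38 [0.4632 0.2338 0.1307] ty -38.93 z [ 0.001  0.001 -1.   ] F [-0.3 -0.2 -3.8] T [-0.06  0.06  0.  ] w 19.4 ff 44.698329902021214 q [-1.13  0.3   0.65  2.05 -0.24  0.86 -1.03]
[[[-0.37, 0.53, 0.0], [-0.0, -0.0, 0.13]], [[-0.36, 0.53, 0.0], [-0.0, -0.0, 0.13]], [[-0.35, 0.54, 0.0], [-0.0, -0.0, 0.13]], [[-0.35, 0.54, 0.0], [-0.0, -0.0, 0.13]], [[-0.34, 0.55, 0.0], [-0.0, -0.0, 0.13]]]
[[[-0.33, 0.55, 0.0], [-0.0, -0.0, 0.13]], [[-0.32, 0.56, 0.0], [-0.0, -0.0, 0.13]], [[-0.32, 0.56, 0.0], [-0.0, -0.0, 0.13]], [[-0.31, 0.56, 0.0], [-0.0, -0.0, 0.13]], [[-0.3, 0.57, 0.0], [-0.0, -0.0, 0.13]]]
[[[-0.29, 0.57, 0.0], [-0.0, -0.0, 0.13]], [[-0.29, 0.58, 0.0], [-0.0, -0.0, 0.13]], [[-0.28, 0.58, 0.0], [-0.0, -0.0, 0.13]], [[-0.27, 0.58, 0.0], [-0.0, -0.0, 0.13]], [[-0.26, 0.59, 0.0], [-0.0, -0.0, 0.13]]]
[[[-0.26, 0.59, 0.0], [-0.0, -0.0, 0.13]], [[-0.25, 0.59, 0.0], [-0.0, -0.0, 0.13]], [[-0.24, 0.6, 0.0], [-0.0, -0.0, 0.13]], [[-0.23, 0.6, 0.0], [-0.0, -0.0, 0.13]], [[-0.22, 0.6, 0.0], [-0.0, -0.0, 0.13]]]
```

Weight is felt (about 3 N), so the crank is held. Carrying it to the shaft.

move_arm(
  commands=[
    [[-0.37,0.53,0],[0,0,0.13]],
    [[-0.36,0.53,0],[0,0,0.13]],
    [[-0.35,0.54,0],[0,0,0.13]],
    [[-0.35,0.54,0],[0,0,0.13]],
    [[-0.34,0.55,0],[0,0,0.13]],
  ],
)

```text
clock: 15.8
tool_pos: [0.4858, 0.1537, 0.1299]
orientation: [[0.682, 0.731, -0.001], [0.731, -0.682, -0.001], [-0.001, 0.0, -1.0]]
force: [-0.6, -0.8, -3.9]
gripper_width: 0.0196
finger_force: 44.6
```

move_arm(
  commands=[
    [[-0.33,0.55,0],[0,0,0.13]],
    [[-0.32,0.56,0],[0,0,0.13]],
    [[-0.32,0.56,0],[0,0,0.13]],
    [[-0.31,0.56,0],[0,0,0.13]],
    [[-0.3,0.57,0],[0,0,0.13]],
  ],
)

```text
clock: 16.22
tool_pos: [0.5081, 0.0766, 0.1301]
orientation: [[0.73, 0.683, -0.0], [0.683, -0.73, -0.0], [-0.0, 0.0, -1.0]]
force: [1.0, -0.6, -2.7]
gripper_width: 0.0189
finger_force: 44.6
```

move_arm(
  commands=[
    [[-0.29,0.57,0],[0,0,0.13]],
    [[-0.29,0.58,0],[0,0,0.13]],
    [[-0.28,0.58,0],[0,0,0.13]],
    [[-0.27,0.58,0],[0,0,0.13]],
    [[-0.26,0.59,0],[0,0,0.13]],
  ],
)

```text
clock: 16.63
tool_pos: [0.5301, -0.0007, 0.1301]
orientation: [[0.775, 0.632, -0.0], [0.632, -0.775, -0.0], [-0.0, -0.0, -1.0]]
force: [-0.2, 0.9, -2.7]
gripper_width: 0.0192
finger_force: 44.5
```

move_arm(
  commands=[
    [[-0.26,0.59,0],[0,0,0.13]],
    [[-0.25,0.59,0],[0,0,0.13]],
    [[-0.24,0.6,0],[0,0,0.13]],
    [[-0.23,0.6,0],[0,0,0.13]],
    [[-0.22,0.6,0],[0,0,0.13]],
  ],
)

```text
clock: 17.05
tool_pos: [0.5519, -0.0781, 0.1301]
orientation: [[0.816, 0.578, -0.0], [0.578, -0.816, -0.0], [-0.0, 0.0, -1.0]]
force: [0.5, -0.6, -2.8]
gripper_width: 0.0194
finger_force: 44.5
```

move_arm(
  commands=[
    [[0,0,0],[0,0,0]],
    [[0,0,0],[0,0,0]],
    [[0,0,0],[0,0,0]],
  ],
)

```text
clock: 17.3
tool_pos: [0.5517, -0.0763, 0.13]
orientation: [[0.815, 0.579, -0.001], [0.579, -0.815, -0.0], [-0.0, -0.0, -1.0]]
force: [0.4, -0.2, -2.7]
gripper_width: 0.0197
finger_force: 44.6
```

```bash
cat > held.py <<'E'
from fit import *
from plan import st
def held(zoff=.0005,save=None,yaw0=36.):
    """crank pose from the side view: hub+arm seen vs model, z from the arm"""
    st(); s=ctrl.get_state(); p=eyes.camera_params("side"); t=np.array(s['tool_pos']); z=t[2]-zoff
    cur=avg("side",4); A=np.load("avg.npz")["side"]
    c=proj(np.array([[t[0],t[1],z+.02]]),p)[0]; o=(c-22).astype(int); sh=(44,44)
    cr=cur[o[1]:o[1]+44,o[0]:o[0]+44]
    if save:
        K=9; v=cv2.resize(cr.clip(0,255).astype(np.uint8),None,fx=K,fy=K)
        for P in STEEL+HAND:
            q=proj(P@Rz(np.radians(yaw0)).T+np.array([t[0],t[1],z]),p); cv2.polylines(v,[cv2.convexHull(((q-o+.5)*K).astype(np.int32))],True,(0,0,255),1)
        cv2.imwrite(save,v)
if __name__=="__main__":
    held(save="pics/held.png")
E
python3 held.py
```

```text
17.3 [ 0.5517 -0.0763  0.13  ] ty -54.62 z [-0.001 -0.    -1.   ] F [ 0.4 -0.2 -2.7] T [ 0.01 -0.03  0.02] w 19.7 ff 44.613399021327496 q [-0.58  0.4   0.76  1.97 -0.35  0.9  -0.59]
```

View pics/held.png

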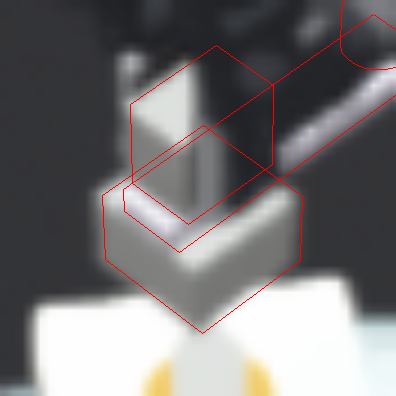

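The held crank matches the overlay to within about 1 mm: hub bottom corner near (197,333) in the crop, directly over the shaft at (205,380). Lowering with small steps.

```bash
python3 plan.py 0.5543 -0.0751 0.104 -54 5
```

```text
17.5 [ 0.552  -0.0753  0.1303] ty -54.52 z [-0.  0. -1.] F [-0.4  0.4 -2.2] T [ 0.04  0.04 -0.04] w 19.6 ff 44.61529467953369 q [-0.59  0.4   0.76  1.97 -0.35  0.9  -0.59]
[[[0.02, 0.01, 0.21], [-0.0, -0.0, -0.02]], [[0.02, 0.01, 0.21], [-0.0, -0.0, -0.02]], [[0.02, 0.01, 0.21], [-0.0, -0.0, -0.02]], [[0.02, 0.01, 0.21], [-0.0, -0.0, -0.02]], [[0.02, 0.01, 0.21], [-0.0, -0.0, -0.02]]]
```

move_arm(
  commands=[
    [[0.02,0.01,0.21],[0,0,-0.02]],
    [[0.02,0.01,0.21],[0,0,-0.02]],
    [[0.02,0.01,0.21],[0,0,-0.02]],
    [[0.02,0.01,0.21],[0,0,-0.02]],
    [[0.02,0.01,0.21],[0,0,-0.02]],
  ],
)

```text
clock: 17.92
tool_pos: [0.5547, -0.0753, 0.1033]
orientation: [[0.808, 0.589, -0.0], [0.589, -0.808, -0.0], [-0.0, -0.0, -1.0]]
force: [-1.0, -0.7, -2.6]
gripper_width: 0.0193
finger_force: 44.7
```

move_arm(
  commands=[
    [[0,0,0.06],[0,0,0]],
    [[0,0,0.06],[0,0,0]],
    [[0,0,0],[0,0,0]],
  ],
)

```text
clock: 18.17
tool_pos: [0.5547, -0.0755, 0.1008]
orientation: [[0.809, 0.588, -0.0], [0.588, -0.809, -0.0], [-0.0, -0.0, -1.0]]
force: [-0.2, -0.2, -2.9]
gripper_width: 0.0193
finger_force: 44.7
```

move_arm(
  commands=[
    [[0,0,0.06],[0,0,0]],
    [[0,0,0],[0,0,0]],
  ],
)

```text
clock: 18.33
tool_pos: [0.5548, -0.0754, 0.0996]
orientation: [[0.809, 0.588, 0.0], [0.588, -0.809, 0.0], [0.0, 0.0, -1.0]]
force: [-0.1, 0.6, -3.3]
gripper_width: 0.0194
finger_force: 44.7
```

move_arm(
  commands=[
    [[0,0,0.06],[0,0,0]],
    [[0,0,0],[0,0,0]],
  ],
)

```text
clock: 18.5
tool_pos: [0.5548, -0.0753, 0.098]
orientation: [[0.809, 0.588, -0.0], [0.588, -0.809, 0.0], [0.0, -0.0, -1.0]]
force: [-0.7, 0.2, -2.7]
gripper_width: 0.0192
finger_force: 44.7
```

move_arm(
  commands=[
    [[0,0,0.05],[0,0,0]],
    [[0,0,0],[0,0,0]],
  ],
)

```text
clock: 18.67
tool_pos: [0.5548, -0.0754, 0.0967]
orientation: [[0.809, 0.588, 0.0], [0.588, -0.809, -0.0], [0.0, 0.0, -1.0]]
force: [0.5, -0.5, -3.2]
gripper_width: 0.0193
finger_force: 44.7
```

move_arm(
  commands=[
    [[0,0,0.05],[0,0,0]],
    [[0,0,0],[0,0,0]],
  ],
)

```text
clock: 18.83
tool_pos: [0.5548, -0.0754, 0.0954]
orientation: [[0.809, 0.588, -0.0], [0.588, -0.809, -0.0], [-0.0, 0.0, -1.0]]
force: [1.0, -0.5, -2.5]
gripper_width: 0.0194
finger_force: 44.6
```

```bash
python3 -c "
from plan import st; st()"
```

```text
18.83 [ 0.5548 -0.0754  0.0954] ty -53.97 z [-0. -0. -1.] F [ 1.  -0.5 -2.5] T [-0.08 -0.14 -0.01] w 19.4 ff 44.64475598651916 q [-0.55  0.45  0.72  1.99 -0.4   0.84 -0.55]
```

move_arm(
  commands=[
    [[0,0,0.06],[0,0,0]],
    [[0,0,0.06],[0,0,0]],
    [[0,0,0],[0,0,0]],
  ],
)

```text
clock: 19.08
tool_pos: [0.5548, -0.0754, 0.0923]
orientation: [[0.809, 0.588, -0.0], [0.588, -0.809, -0.0], [-0.0, 0.0, -1.0]]
force: [1.1, -1.2, -2.6]
gripper_width: 0.0195
finger_force: 44.7
```

move_arm(
  commands=[
    [[0,0,0.06],[0,0,0]],
    [[0,0,0.06],[0,0,0]],
    [[0,0,0],[0,0,0]],
  ],
)

```text
clock: 19.33
tool_pos: [0.5548, -0.0754, 0.0893]
orientation: [[0.809, 0.588, -0.0], [0.588, -0.809, -0.0], [-0.0, 0.0, -1.0]]
force: [0.9, -0.9, -3.7]
gripper_width: 0.019
finger_force: 44.7
```

move_arm(
  commands=[
    [[0,0,0.06],[0,0,0]],
    [[0,0,0.06],[0,0,0]],
    [[0,0,0],[0,0,0]],
  ],
)

```text
clock: 19.58
tool_pos: [0.5548, -0.0754, 0.0863]
orientation: [[0.809, 0.588, -0.0], [0.588, -0.809, -0.0], [-0.0, 0.0, -1.0]]
force: [0.9, -2.0, -3.2]
gripper_width: 0.019
finger_force: 44.6
```

move_arm(
  commands=[
    [[0,0,0.08],[0,0,0]],
    [[0,0,0.08],[0,0,0]],
    [[0,0,0.08],[0,0,0]],
    [[0,0,0],[0,0,0]],
  ],
)

```text
clock: 19.92
tool_pos: [0.5548, -0.0754, 0.0802]
orientation: [[0.809, 0.588, -0.0], [0.588, -0.809, -0.0], [-0.0, 0.0, -1.0]]
force: [2.1, -1.8, -3.9]
gripper_width: 0.0196
finger_force: 44.5
```

move_arm(
  commands=[
    [[0,0,0.08],[0,0,0]],
    [[0,0,0.06],[0,0,0]],
    [[0,0,0],[0,0,0]],
  ],
)

```text
clock: 20.17
tool_pos: [0.5548, -0.0755, 0.0768]
orientation: [[0.809, 0.588, -0.0], [0.588, -0.809, -0.0], [-0.0, 0.0, -1.0]]
force: [1.1, -1.9, -3.3]
gripper_width: 0.0193
finger_force: 44.6
```

move_arm(
  commands=[
    [[0,0,0.05],[0,0,0]],
    [[0,0,0],[0,0,0]],
  ],
)

```text
clock: 20.33
tool_pos: [0.5549, -0.0754, 0.0763]
orientation: [[0.809, 0.588, 0.0], [0.588, -0.809, 0.0], [0.0, -0.0, -1.0]]
force: [-1.9, -0.9, 10.1]
gripper_width: 0.019
finger_force: 46.4
```

Seated: contact at reported z 0.0763 with +10 N, and the lowering was 75 mm as expected. Releasing and moving over to the handle.

move_arm(
  commands=[
    [[0,0,0],[0,0,0]],
    [[0,0,0],[0,0,0]],
    [[0,0,0],[0,0,0]],
    [[0,0,-0.4],[0,0,0]],
    [[0,0,-0.8],[0,0,0]],
  ],
  grip=55,
)

```text
clock: 20.75
tool_pos: [0.5535, -0.0753, 0.105]
orientation: [[0.809, 0.588, -0.003], [0.588, -0.809, -0.001], [-0.003, -0.002, -1.0]]
force: [0.6, 0.2, -0.1]
gripper_width: 0.055
finger_force: 0.0
```

move_arm(
  commands=[
    [[0,0,-1],[0,0,0]],
    [[0,0,-1],[0,0,0]],
    [[0,0,-0.4],[0,0,0]],
    [[0,0,0],[0,0,0]],
    [[0,0,0],[0,0,0]],
  ],
)

```text
clock: 21.17
tool_pos: [0.5549, -0.075, 0.1661]
orientation: [[0.808, 0.589, 0.001], [0.589, -0.808, 0.001], [0.001, 0.0, -1.0]]
force: [0.5, 0.7, -0.3]
gripper_width: 0.0553
finger_force: 0.0
```

```bash
cat > chk.py <<'E'
from fit import *
from plan import st
def handle(yaw0,save=None):
    st(); p=eyes.camera_params("side"); im=eyes.read_camera("side"); o=proj(np.array([[.5540,-.0752,.11]]),p)[0].astype(int)-[45,40]
    L=nets.outline_of("handle","side"); e=[d for d in L if abs(d['uv'][0]-o[0]-45)<45 and abs(d['uv'][1]-o[1]-40)<40]
    for d in e[:2]:
        m=d['mask'].astype(float); s0=m.sum(); cen=np.argwhere(d['mask']).mean(0)[::-1]
        def iou(a,z=.075):
            r=render(HAND,[.5540,-.0752,z,np.radians(a)],p,np.array([0,0]),m.shape,2); return np.minimum(r,m).sum()/np.maximum(r,m).sum()
        a=np.arange(yaw0-40,yaw0+41,2); v=[iou(x) for x in a]; i=int(np.argmax(v))
        vz=[(dz,round(iou(a[i],.075+dz/1000),2)) for dz in(-6,-3,0,3,6,10,15)]
        print("handle",round(d['score'],2),np.round(cen,1),s0,"best yaw",a[i],round(v[i],2),vz)
    if save:
        K=7; cr=cv2.resize(im[o[1]:o[1]+80,o[0]:o[0]+90],None,fx=K,fy=K)
        for P in STEEL+HAND:
            q=proj(P@Rz(np.radians(yaw0)).T+np.array([.5540,-.0752,.075]),p); cv2.polylines(cr,[cv2.convexHull(((q-o+.5)*K).astype(np.int32))],True,(0,0,255),1)
        cv2.imwrite(save,cr)
if __name__=="__main__":
    import sys; handle(float(sys.argv[1]),sys.argv[2] if len(sys.argv)>2 else None)
E
python3 chk.py 36 pics/seated.png
```

```text
21.17 [ 0.5549 -0.075   0.1661] ty -53.94 z [ 0.001  0.001 -1.   ] F [ 0.5  0.7 -0.3] T [ 0.05 -0.02 -0.03] w 55.3 ff 0.0 q [-0.62  0.35  0.79  1.94 -0.3   0.97 -0.62]
handle 0.75 [226.1 206.5] 245.0 best yaw -4.0 0.0 [(-6, np.float64(0.0)), (-3, np.float64(0.0)), (0, np.float64(0.0)), (3, np.float64(0.0)), (6, np.float64(0.0)), (10, np.float64(0.0)), (15, np.float64(0.0))]
handle 0.64 [274.7 232.2] 654.0 best yaw 34.0 0.19 [(-6, np.float64(0.21)), (-3, np.float64(0.2)), (0, np.float64(0.19)), (3, np.float64(0.18)), (6, np.float64(0.17)), (10, np.float64(0.16)), (15, np.float64(0.14))]
```

View pics/seated.png

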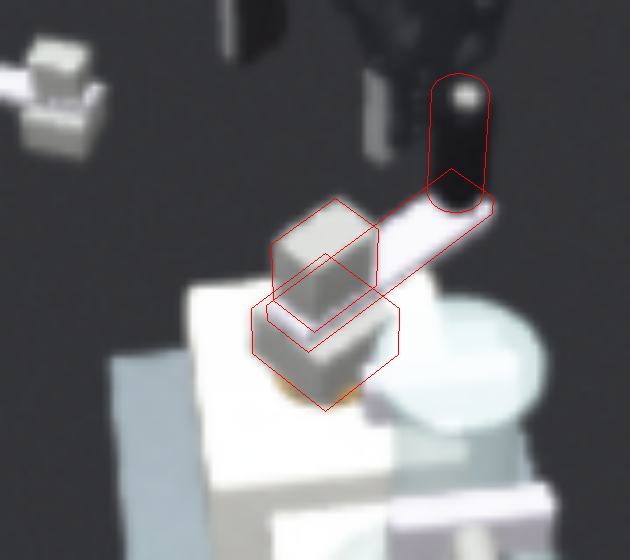

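The picture shows the hub matching the seated model within about 1 px (hub corner near (325,410), handle at (460,150) in the crop). Now the handle: shift 65 mm along tool x, then descend to reported z ≈ 0.089.

```bash
python3 plan.py 0.6074 -0.0372 0.166 -53.97 5
```

```text
21.27 [ 0.5542 -0.0751  0.165 ] ty -53.95 z [-0.001  0.    -1.   ] F [-0.6  0.8 -0.5] T [ 0.01  0.02 -0.01] w 54.8 ff 0.0 q [-0.61  0.35  0.79  1.94 -0.3   0.97 -0.62]
[[[0.52, 0.01, -0.01], [-0.0, 0.0, 0.0]], [[0.52, 0.01, -0.01], [-0.0, 0.0, 0.0]], [[0.52, 0.01, -0.01], [-0.0, 0.0, 0.0]], [[0.52, 0.01, -0.01], [-0.0, 0.0, 0.0]], [[0.52, 0.01, -0.01], [-0.0, 0.0, 0.0]]]
```

move_arm(
  commands=[
    [[0.52,0.01,0],[0,0,0]],
    [[0.52,0.01,0],[0,0,0]],
    [[0.52,0.01,0],[0,0,0]],
    [[0.52,0.01,0],[0,0,0]],
    [[0.52,0.01,0],[0,0,0]],
  ],
)

```text
clock: 21.68
tool_pos: [0.6093, -0.037, 0.1653]
orientation: [[0.808, 0.589, -0.001], [0.589, -0.808, -0.0], [-0.001, -0.0, -1.0]]
force: [0.3, -0.1, 0.3]
gripper_width: 0.0549
finger_force: 0.0
```

move_arm(
  commands=[
    [[0,0,0.6],[0,0,0]],
    [[0,0,0.6],[0,0,0]],
    [[0,0,0.6],[0,0,0]],
    [[0,0,0.6],[0,0,0]],
    [[0,0,0.4],[0,0,0]],
  ],
)

```text
clock: 22.1
tool_pos: [0.6083, -0.0376, 0.0941]
orientation: [[0.808, 0.589, -0.001], [0.589, -0.808, -0.0], [-0.001, -0.001, -1.0]]
force: [0.1, -0.2, 0.6]
gripper_width: 0.0551
finger_force: 0.0
```

move_arm(
  commands=[
    [[0,0,0.2],[0,0,0]],
    [[0,0,0],[0,0,0]],
    [[0,0,0],[0,0,0]],
  ],
)

```text
clock: 22.35
tool_pos: [0.6085, -0.0382, 0.0911]
orientation: [[0.809, 0.588, 0.0], [0.588, -0.809, -0.0], [-0.0, 0.0, -1.0]]
force: [-0.1, -0.2, -0.3]
gripper_width: 0.0549
finger_force: 0.0
```

```bash
python3 plan.py 0.6074 -0.0372 0.089 -53.97 1
```

```text
22.35 [ 0.6085 -0.0382  0.0911] ty -53.97 z [ 0. -0. -1.] F [-0.1 -0.2 -0.3] T [-0.04 -0.05 -0.05] w 54.9 ff 0.0 q [-0.56  0.53  0.7   1.88 -0.43  0.88 -0.59]
[[[-0.01, -0.06, 0.08], [0.0, 0.0, -0.0]]]
```

move_arm(
  commands=[
    [[-0.01,-0.06,0.08],[0,0,0]],
    [[0,0,0],[0,0,0]],
    [[0,0,0],[0,0,0]],
  ],
  grip=24,
  squeeze=20,
)

```text
clock: 22.6
tool_pos: [0.6072, -0.0369, 0.0893]
orientation: [[0.809, 0.588, 0.001], [0.588, -0.809, 0.0], [0.001, 0.0, -1.0]]
force: [-0.2, 0.1, 0.6]
gripper_width: 0.024
finger_force: 0.0
```

move_arm(
  commands=[
    [[0,0,0],[0,0,0]],
    [[0,0,0],[0,0,0]],
    [[0,0,0],[0,0,0]],
  ],
  grip=19,
)

```text
clock: 22.85
tool_pos: [0.6073, -0.037, 0.0891]
orientation: [[0.809, 0.588, 0.001], [0.588, -0.809, 0.0], [0.001, 0.0, -1.0]]
force: [1.1, 0.2, 1.8]
gripper_width: 0.0197
finger_force: 18.8
```

move_arm(
  commands=[
    [[0,0,0],[0,0,0]],
    [[0,0,0],[0,0,0]],
    [[0,0,0],[0,0,0]],
  ],
  grip=17,
)

```text
clock: 23.1
tool_pos: [0.6073, -0.0369, 0.089]
orientation: [[0.809, 0.588, 0.001], [0.588, -0.809, 0.0], [0.0, 0.0, -1.0]]
force: [1.9, 1.3, 2.8]
gripper_width: 0.0192
finger_force: 19.6
```

```bash
python3 plan.py 0.6074 -0.0372 0.089 -53.97 1
```

```text
23.1 [ 0.6073 -0.0369  0.089 ] ty -53.96 z [ 0.001  0.    -1.   ] F [1.9 1.3 2.8] T [ 0.27 -0.42  0.05] w 19.2 ff 19.57558741501998 q [-0.56  0.53  0.69  1.89 -0.43  0.88 -0.59]
[[[-0.0, 0.01, -0.0], [0.0, -0.0, 0.0]]]
```

```bash
python3 - <<'E'
import numpy as np
P=lambda a:np.round(2.6*np.array([np.cos(np.radians(a)),np.sin(np.radians(a))]),3)
for i in range(9): print(str([[[round(float(v),3) for v in P(8*(k+1))-P(8*k)]+[0],[0,0,0]] for k in range(5*i,5*i+5)]).replace(" ",""))
E
```

```text
[[[-0.025,0.362,0],[0,0,0]],[[-0.076,0.355,0],[0,0,0]],[[-0.124,0.341,0],[0,0,0]],[[-0.17,0.32,0],[0,0,0]],[[-0.213,0.293,0],[0,0,0]]]
[[[-0.252,0.261,0],[0,0,0]],[[-0.286,0.223,0],[0,0,0]],[[-0.314,0.182,0],[0,0,0]],[[-0.337,0.136,0],[0,0,0]],[[-0.352,0.088,0],[0,0,0]]]
[[[-0.36,0.037,0],[0,0,0]],[[-0.363,-0.012,0],[0,0,0]],[[-0.357,-0.063,0],[0,0,0]],[[-0.345,-0.112,0],[0,0,0]],[[-0.326,-0.159,0],[0,0,0]]]
[[[-0.301,-0.203,0],[0,0,0]],[[-0.269,-0.243,0],[0,0,0]],[[-0.233,-0.278,0],[0,0,0]],[[-0.193,-0.307,0],[0,0,0]],[[-0.147,-0.332,0],[0,0,0]]]
[[[-0.1,-0.348,0],[0,0,0]],[[-0.051,-0.36,0],[0,0,0]],[[0.0,-0.362,0],[0,0,0]],[[0.051,-0.36,0],[0,0,0]],[[0.1,-0.348,0],[0,0,0]]]
[[[0.147,-0.332,0],[0,0,0]],[[0.193,-0.307,0],[0,0,0]],[[0.233,-0.278,0],[0,0,0]],[[0.269,-0.243,0],[0,0,0]],[[0.301,-0.203,0],[0,0,0]]]
[[[0.326,-0.159,0],[0,0,0]],[[0.345,-0.112,0],[0,0,0]],[[0.357,-0.063,0],[0,0,0]],[[0.363,-0.012,0],[0,0,0]],[[0.36,0.037,0],[0,0,0]]]
[[[0.352,0.088,0],[0,0,0]],[[0.337,0.136,0],[0,0,0]],[[0.314,0.182,0],[0,0,0]],[[0.286,0.223,0],[0,0,0]],[[0.252,0.261,0],[0,0,0]]]
[[[0.213,0.293,0],[0,0,0]],[[0.17,0.32,0],[0,0,0]],[[0.124,0.341,0],[0,0,0]],[[0.076,0.355,0],[0,0,0]],[[0.025,0.362,0],[0,0,0]]]
```

move_arm(
  commands=[
    [[-0.025,0.362,0],[0,0,0]],
    [[-0.076,0.355,0],[0,0,0]],
    [[-0.124,0.341,0],[0,0,0]],
    [[-0.17,0.32,0],[0,0,0]],
    [[-0.213,0.293,0],[0,0,0]],
  ],
)

```text
clock: 23.52
tool_pos: [0.6206, -0.0807, 0.0893]
orientation: [[0.809, 0.588, 0.001], [0.588, -0.809, 0.0], [0.001, 0.001, -1.0]]
force: [3.0, 2.4, 6.3]
gripper_width: 0.0197
finger_force: 20.8
```

move_arm(
  commands=[
    [[0,0,0],[0,0,0]],
  ],
)

```text
clock: 23.6
tool_pos: [0.6203, -0.0828, 0.0895]
orientation: [[0.81, 0.586, 0.002], [0.586, -0.81, -0.001], [0.001, 0.002, -1.0]]
force: [4.7, 0.5, 5.9]
gripper_width: 0.0194
finger_force: 20.1
```

```bash
python3 - <<'E'
from plan import *
st(); s=ctrl.get_state(); d=np.array(s['tool_pos'][:2])-[.5547,-.0751]; a=np.arctan2(d[1],d[0]); u=d/np.hypot(*d); f=np.array(s['force'][:2])
print("phi",np.degrees(a),"turned",36.03-np.degrees(a),"r",np.hypot(*d),"Frad",f@u,"Ftan(ccw)",f@[-u[1],u[0]])
E
```

```text
23.6 [ 0.6203 -0.0828  0.0895] ty -54.1 z [ 0.002 -0.001 -1.   ] F [4.7 0.5 5.9] T [ 0.32 -0.8  -0.03] w 19.4 ff 20.12955906917341 q [-0.48  0.56  0.69  1.85 -0.44  0.89 -0.52]
phi -6.702424086889286 turned 42.73242408688929 r 0.06605917870641383 Frad 4.6213335367416 Ftan(ccw) 1.0075776488422692
```

move_arm(
  commands=[
    [[-0.252,0.261,0],[0,0,0]],
    [[-0.286,0.223,0],[0,0,0]],
    [[-0.314,0.182,0],[0,0,0]],
    [[-0.337,0.136,0],[0,0,0]],
    [[-0.352,0.088,0],[0,0,0]],
  ],
)

```text
clock: 24.02
tool_pos: [0.6027, -0.1223, 0.0897]
orientation: [[0.809, 0.588, 0.003], [0.588, -0.809, -0.001], [0.002, 0.002, -1.0]]
force: [4.5, -0.1, 10.4]
gripper_width: 0.0196
finger_force: 24.4
```

move_arm(
  commands=[
    [[-0.36,0.037,0],[0,0,0]],
    [[-0.363,-0.012,0],[0,0,0]],
    [[-0.357,-0.063,0],[0,0,0]],
    [[-0.345,-0.112,0],[0,0,0]],
    [[-0.326,-0.159,0],[0,0,0]],
  ],
)

```text
clock: 24.43
tool_pos: [0.5625, -0.1431, 0.09]
orientation: [[0.81, 0.587, 0.003], [0.587, -0.81, -0.002], [0.001, 0.004, -1.0]]
force: [3.4, -7.1, 10.7]
gripper_width: 0.0195
finger_force: 22.9
```

move_arm(
  commands=[
    [[-0.301,-0.203,0],[0,0,0]],
    [[-0.269,-0.243,0],[0,0,0]],
    [[-0.233,-0.278,0],[0,0,0]],
    [[-0.193,-0.307,0],[0,0,0]],
    [[-0.147,-0.332,0],[0,0,0]],
  ],
)

```text
clock: 24.85
tool_pos: [0.5179, -0.1333, 0.0897]
orientation: [[0.811, 0.585, 0.001], [0.585, -0.811, -0.003], [-0.001, 0.003, -1.0]]
force: [-5.6, -13.5, 14.2]
gripper_width: 0.0194
finger_force: 21.3
```

move_arm(
  commands=[
    [[-0.1,-0.348,0],[0,0,0]],
    [[-0.051,-0.36,0],[0,0,0]],
    [[0.0,-0.362,0],[0,0,0]],
    [[0.051,-0.36,0],[0,0,0]],
    [[0.1,-0.348,0],[0,0,0]],
  ],
)

```text
clock: 25.27
tool_pos: [0.4899, -0.0959, 0.089]
orientation: [[0.811, 0.586, -0.003], [0.586, -0.811, -0.001], [-0.003, -0.001, -1.0]]
force: [-13.5, -7.7, 17.8]
gripper_width: 0.0193
finger_force: 21.8
```

```bash
cat > ph.py <<'E'
from plan import *
def ph():
    st(); s=ctrl.get_state(); d=np.array(s['tool_pos'][:2])-[.5547,-.0751]; a=np.arctan2(d[1],d[0]); u=d/np.hypot(*d); f=np.array(s['force'][:2])
    print("turned",round((36.03-np.degrees(a))%360,1),"r",round(np.hypot(*d)*1e3,1),"Frad",round(f@u,1),"Ftan(ccw)",round(f@[-u[1],u[0]],1))
if __name__=="__main__": ph()
E
python3 ph.py
python3 - <<'E'
from fit import *
# net check of the platform rise
A=np.load("avg.npz"); np.save("p1s.npy",avg("side",4)); np.save("p1t.npy",avg("top",4))
p=eyes.camera_params("side")
for z in (.100,.111,.136): print(z,proj(np.array([[x,y,z] for x,y in((.4715,-.2352),(.6365,-.2352),(.6365,-.3552),(.4715,-.3552))]),p).round(1).tolist())
E
```

```text
25.27 [ 0.4899 -0.0959  0.089 ] ty -54.16 z [-0.003 -0.001 -1.   ] F [-13.5  -7.7  17.8] T [-1.5   2.6   0.01] w 19.3 ff 21.76709817853407 q [-0.56  0.36  0.75  2.13 -0.35  0.78 -0.53]
turned 198.2 r 68.1 Frad 15.2 Ftan(ccw) 3.2
0.1 [[241.1, 301.4], [319.9, 291.1], [337.0, 347.3], [247.5, 360.3]]
0.111 [[240.8, 298.4], [320.4, 288.1], [337.8, 344.5], [247.3, 357.6]]
0.136 [[240.2, 291.4], [321.6, 281.0], [339.6, 338.0], [246.7, 351.3]]
```

Winding works: tangential drag is about 3 N. A radial misfit of about 3 mm has built up (15 N at roughly 5 N/mm), so I'm correcting the circle and easing the downward push.

move_arm(
  commands=[
    [[-0.1,0,-0.02],[0,0,0]],
    [[0.147,-0.332,0],[0,0,0]],
    [[0.193,-0.307,0],[0,0,0]],
    [[0.233,-0.278,0],[0,0,0]],
    [[0.269,-0.243,0],[0,0,0]],
  ],
)

```text
clock: 26.08
tool_pos: [0.4898, -0.0592, 0.0895]
orientation: [[0.809, 0.588, -0.0], [0.588, -0.809, -0.0], [-0.0, 0.0, -1.0]]
force: [-1.1, -2.8, 7.2]
gripper_width: 0.0195
finger_force: 21.8
```

move_arm(
  commands=[
    [[0.301,-0.203,0],[0,0,0]],
    [[0.326,-0.159,0],[0,0,0]],
    [[0.345,-0.112,0],[0,0,0]],
    [[0.357,-0.063,0],[0,0,0]],
  ],
)

```text
clock: 26.42
tool_pos: [0.5091, -0.0283, 0.0895]
orientation: [[0.809, 0.588, -0.0], [0.588, -0.809, -0.0], [-0.0, 0.0, -1.0]]
force: [-1.4, -2.5, 7.5]
gripper_width: 0.0196
finger_force: 23.3
```

```bash
python3 ph.py; python3 - <<'E'
from fit import *
import json
A=np.load("avg.npz"); s0,s1=A["side"],np.load("p1s.npy")
# optical shift of mantle/platform front between 0 and ~0.55 turn (left platform part)
for (u,v,w,h) in ((236,300,40,70),(236,330,90,40)):
    a=cv2.cvtColor(s0.astype(np.float32),cv2.COLOR_BGR2GRAY)[v:v+h,u:u+w]; b=cv2.cvtColor(s1.astype(np.float32),cv2.COLOR_BGR2GRAY)[v:v+h,u:u+w]
    print(cv2.phaseCorrelate(a,b,cv2.createHanningWindow((w,h),cv2.CV_32F)))
# vertical profile of platform front-left edges
for c in (245,250,255): print(c,s0[335:385,c].mean(1).astype(int).tolist())
E
```

```text
26.42 [ 0.5091 -0.0283  0.0895] ty -53.96 z [-0. -0. -1.] F [-1.4 -2.5  7.5] T [-1.    0.1  -0.03] w 19.6 ff 23.320361715741456 q [-0.68  0.38  0.74  2.11 -0.36  0.78 -0.66]
turned 261.8 r 65.3 Frad -0.8 Ftan(ccw) 2.7
((0.14321913066269687, -0.9710413091912358), 0.8654692040549384)
((0.06727883119960154, -1.5976376251633013), 0.9541508298450047)
245 [249, 249, 249, 249, 249, 250, 250, 250, 249, 249, 250, 251, 251, 250, 250, 250, 250, 249, 248, 249, 249, 249, 249, 246, 206, 154, 91, 57, 53, 53, 53, 53, 53, 53, 52, 53, 53, 52, 53, 53, 52, 53, 53, 53, 53, 52, 53, 53, 53]
250 [249, 248, 248, 249, 250, 250, 250, 249, 249, 249, 250, 251, 251, 250, 249, 249, 249, 248, 249, 250, 249, 250, 249, 237, 190, 168, 175, 178, 178, 179, 179, 179, 178, 175, 171, 168, 163, 159, 157, 156, 160, 159, 158, 153, 146, 129, 117, 110, 95]
255 [248, 248, 248, 249, 250, 250, 250, 249, 249, 249, 251, 251, 250, 249, 249, 249, 248, 248, 249, 249, 249, 249, 247, 199, 164, 176, 181, 182, 182, 182, 183, 182, 182, 183, 182, 182, 181, 182, 182, 182, 182, 182, 181, 180, 180, 180, 180, 181, 181]
```

Forces are now small (radial -0.8 N, tangential 2.7 N). I'll finish two full turns, which is below the 2.1-turn minimum, and estimate the remaining rise optically along the way.

move_arm(
  commands=[
    [[0.363,-0.012,0],[0,0,0]],
    [[0.36,0.037,0],[0,0,0]],
    [[0.352,0.088,0],[0,0,0]],
    [[0.337,0.136,0],[0,0,0]],
    [[0.314,0.182,0],[0,0,0]],
  ],
)

```text
clock: 26.83
tool_pos: [0.5503, -0.0111, 0.0893]
orientation: [[0.808, 0.589, -0.001], [0.589, -0.808, 0.0], [-0.0, -0.001, -1.0]]
force: [-3.5, 1.5, 8.0]
gripper_width: 0.0195
finger_force: 22.3
```

move_arm(
  commands=[
    [[0.286,0.223,0],[0,0,0]],
    [[0.252,0.261,0],[0,0,0]],
    [[0.213,0.293,0],[0,0,0]],
    [[0.17,0.32,0],[0,0,0]],
    [[0.124,0.341,0],[0,0,0]],
  ],
)

```text
clock: 27.25
tool_pos: [0.5933, -0.0242, 0.0894]
orientation: [[0.808, 0.589, 0.0], [0.589, -0.808, 0.001], [0.001, -0.001, -1.0]]
force: [0.9, 6.3, 7.2]
gripper_width: 0.019
finger_force: 20.9
```

move_arm(
  commands=[
    [[0.076,0.355,0],[0,0,0]],
    [[0.025,0.362,0],[0,0,0]],
  ],
)

```text
clock: 27.42
tool_pos: [0.6063, -0.0372, 0.0896]
orientation: [[0.808, 0.59, 0.001], [0.59, -0.808, 0.001], [0.001, -0.001, -1.0]]
force: [2.9, 6.3, 6.7]
gripper_width: 0.0196
finger_force: 20.7
```

```bash
python3 ph.py; cat > plat.py <<'E'
from fit import *
def platz(im,x=(.5537,-.0751),off=(-.02,.39),yaw=None):
    p=eyes.camera_params("side"); o=np.array([228,282]); sh=(92,26)
    g=im[o[1]:o[1]+sh[0],o[0]:o[0]+sh[1]].mean(2); m=np.clip((g-185)/60,0,1); out=np.clip((g-60)/180,0,1)
    box_=lambda z:[box(-82.5,82.5,-280,-160,z*1e3-10,z*1e3)]
    w=np.ones(sh)
    def c(q):
        r=render(box_(q[0]),[x[0]+q[2],x[1],0,q[1]],p,o-np.array(off),sh,6); return (w*(r-m)**2).sum()
    b=None
    for z0 in (.100,.112,.124,.136):
        x0=np.array([z0,0,0]); r=minimize(c,x0,method="Nelder-Mead",options=dict(initial_simplex=np.vstack([x0,x0+[.006,0,0],x0+[0,.03,0],x0+[0,0,.003]]),xatol=1e-5,fatol=1e-3))
        if b is None or r.fun<b.fun: b=r
    return np.round(b.x,4),round(b.fun,2)
E
python3 - <<'E'
from plat import *
A=np.load("avg.npz"); c2=avg("side",4); np.save("p2s.npy",c2)
for n,im in (("0",A["side"]),("200deg",np.load("p1s.npy")),("360",c2)): print(n,platz(im))
E
```

```text
27.42 [ 0.6063 -0.0372  0.0896] ty -53.88 z [ 0.001  0.001 -1.   ] F [2.9 6.3 6.7] T [ 1.22 -0.26 -0.01] w 19.6 ff 20.71151747717522 q [-0.56  0.53  0.69  1.89 -0.43  0.88 -0.6 ]
turned 359.7 r 64.1 Frad 6.1 Ftan(ccw) 3.3
0 (array([ 0.1054, -0.0246,  0.0011]), np.float64(179.24))
200deg (array([ 0.1122, -0.0253,  0.0013]), np.float64(172.31))
360 (array([ 0.1171, -0.0251,  0.0012]), np.float64(164.95))
```

Optical platform heights are 105.4, 112.2 and 117.1 mm at 0, 200° and 360°, which matches 12 mm per turn. About 18.9 mm, or 1.57 turns, remain. I'll wind 1.25 turns more with the radius slightly enlarged.

```bash
cat > rows.py <<'E'
import sys,numpy as np
def rows(a0,n,step,R=2.64):
    P=lambda a:np.round(R*np.array([np.cos(np.radians(a)),np.sin(np.radians(a))]),3)
    for i in range(0,n,5): print(str([[[round(float(v),3) for v in P(a0+step*(k+1))-P(a0+step*k)]+[0],[0,0,0]] for k in range(i,min(i+5,n))]).replace(" ",""))
a=list(map(float,sys.argv[1:])); rows(a[0],int(a[1]),a[2])
E
python3 rows.py 0 40 9
```

```text
[[[-0.033,0.413,0],[0,0,0]],[[-0.096,0.403,0],[0,0,0]],[[-0.159,0.383,0],[0,0,0]],[[-0.216,0.353,0],[0,0,0]],[[-0.269,0.315,0],[0,0,0]]]
[[[-0.315,0.269,0],[0,0,0]],[[-0.353,0.216,0],[0,0,0]],[[-0.383,0.159,0],[0,0,0]],[[-0.403,0.096,0],[0,0,0]],[[-0.413,0.033,0],[0,0,0]]]
[[[-0.413,-0.033,0],[0,0,0]],[[-0.403,-0.096,0],[0,0,0]],[[-0.383,-0.159,0],[0,0,0]],[[-0.353,-0.216,0],[0,0,0]],[[-0.315,-0.269,0],[0,0,0]]]
[[[-0.269,-0.315,0],[0,0,0]],[[-0.216,-0.353,0],[0,0,0]],[[-0.159,-0.383,0],[0,0,0]],[[-0.096,-0.403,0],[0,0,0]],[[-0.033,-0.413,0],[0,0,0]]]
[[[0.033,-0.413,0],[0,0,0]],[[0.096,-0.403,0],[0,0,0]],[[0.159,-0.383,0],[0,0,0]],[[0.216,-0.353,0],[0,0,0]],[[0.269,-0.315,0],[0,0,0]]]
[[[0.315,-0.269,0],[0,0,0]],[[0.353,-0.216,0],[0,0,0]],[[0.383,-0.159,0],[0,0,0]],[[0.403,-0.096,0],[0,0,0]],[[0.413,-0.033,0],[0,0,0]]]
[[[0.413,0.033,0],[0,0,0]],[[0.403,0.096,0],[0,0,0]],[[0.383,0.159,0],[0,0,0]],[[0.353,0.216,0],[0,0,0]],[[0.315,0.269,0],[0,0,0]]]
[[[0.269,0.315,0],[0,0,0]],[[0.216,0.353,0],[0,0,0]],[[0.159,0.383,0],[0,0,0]],[[0.096,0.403,0],[0,0,0]],[[0.033,0.413,0],[0,0,0]]]
```

move_arm(
  commands=[
    [[0.017,0.413,0],[0,0,0]],
    [[-0.096,0.403,0],[0,0,0]],
    [[-0.159,0.383,0],[0,0,0]],
    [[-0.216,0.353,0],[0,0,0]],
    [[-0.269,0.315,0],[0,0,0]],
  ],
)

```text
clock: 28.03
tool_pos: [0.6191, -0.0867, 0.0896]
orientation: [[0.808, 0.589, 0.001], [0.589, -0.808, 0.0], [0.001, 0.0, -1.0]]
force: [1.6, 2.4, 5.7]
gripper_width: 0.0192
finger_force: 21.2
```

move_arm(
  commands=[
    [[-0.315,0.269,0],[0,0,0]],
    [[-0.353,0.216,0],[0,0,0]],
    [[-0.383,0.159,0],[0,0,0]],
    [[-0.403,0.096,0],[0,0,0]],
    [[-0.413,0.033,0],[0,0,0]],
  ],
)

```text
clock: 28.45
tool_pos: [0.5923, -0.1305, 0.0898]
orientation: [[0.809, 0.588, 0.002], [0.588, -0.809, -0.0], [0.001, 0.001, -1.0]]
force: [1.5, 1.2, 6.0]
gripper_width: 0.0195
finger_force: 22.0
```

move_arm(
  commands=[
    [[-0.413,-0.033,0],[0,0,0]],
    [[-0.403,-0.096,0],[0,0,0]],
    [[-0.383,-0.159,0],[0,0,0]],
    [[-0.353,-0.216,0],[0,0,0]],
    [[-0.315,-0.269,0],[0,0,0]],
  ],
)

```text
clock: 28.87
tool_pos: [0.5426, -0.1423, 0.0896]
orientation: [[0.809, 0.588, 0.001], [0.588, -0.809, -0.0], [0.001, 0.001, -1.0]]
force: [3.4, 0.4, 2.9]
gripper_width: 0.0195
finger_force: 21.1
```

move_arm(
  commands=[
    [[-0.269,-0.315,0],[0,0,0]],
    [[-0.216,-0.353,0],[0,0,0]],
    [[-0.159,-0.383,0],[0,0,0]],
    [[-0.096,-0.403,0],[0,0,0]],
    [[-0.033,-0.413,0],[0,0,0]],
  ],
)

```text
clock: 29.28
tool_pos: [0.4987, -0.1146, 0.0894]
orientation: [[0.809, 0.588, 0.0], [0.588, -0.809, -0.0], [0.0, 0.0, -1.0]]
force: [6.9, 0.4, 0.4]
gripper_width: 0.0196
finger_force: 20.3
```

```bash
python3 ph.py
```

```text
29.28 [ 0.4987 -0.1146  0.0894] ty -53.96 z [ 0. -0. -1.] F [6.9 0.4 0.4] T [ 0.15 -1.59 -0.03] w 19.6 ff 20.31075133709237 q [-0.5   0.38  0.74  2.1  -0.36  0.78 -0.48]
turned 180.8 r 68.5 Frad -5.9 Ftan(ccw) 3.7
```

move_arm(
  commands=[
    [[0.073,-0.413,0.01],[0,0,0]],
    [[0.096,-0.403,0],[0,0,0]],
    [[0.159,-0.383,0],[0,0,0]],
    [[0.216,-0.353,0],[0,0,0]],
    [[0.269,-0.315,0],[0,0,0]],
  ],
)

```text
clock: 29.7
tool_pos: [0.4884, -0.0648, 0.0893]
orientation: [[0.809, 0.588, 0.001], [0.588, -0.809, -0.0], [0.0, 0.001, -1.0]]
force: [7.3, -4.5, 2.0]
gripper_width: 0.0192
finger_force: 21.4
```

move_arm(
  commands=[
    [[0.315,-0.269,0],[0,0,0]],
    [[0.353,-0.216,0],[0,0,0]],
    [[0.383,-0.159,0],[0,0,0]],
    [[0.403,-0.096,0],[0,0,0]],
    [[0.413,-0.033,0],[0,0,0]],
  ],
)

```text
clock: 30.12
tool_pos: [0.5153, -0.0228, 0.0892]
orientation: [[0.809, 0.588, 0.001], [0.588, -0.809, -0.002], [-0.0, 0.002, -1.0]]
force: [6.0, -13.3, 1.2]
gripper_width: 0.0193
finger_force: 24.6
```

move_arm(
  commands=[
    [[0.413,0.033,0],[0,0,0]],
    [[0.403,0.096,0],[0,0,0]],
    [[0.383,0.159,0],[0,0,0]],
    [[0.353,0.216,0],[0,0,0]],
    [[0.315,0.269,0],[0,0,0]],
  ],
)

```text
clock: 30.53
tool_pos: [0.5628, -0.0106, 0.0885]
orientation: [[0.809, 0.588, -0.003], [0.588, -0.809, -0.001], [-0.003, -0.001, -1.0]]
force: [-3.4, -4.6, 2.8]
gripper_width: 0.0194
finger_force: 21.9
```

move_arm(
  commands=[
    [[0.269,0.315,0],[0,0,0]],
    [[0.216,0.353,0],[0,0,0]],
    [[0.159,0.383,0],[0,0,0]],
    [[0.096,0.403,0],[0,0,0]],
    [[0.033,0.413,0],[0,0,0]],
  ],
)

```text
clock: 30.95
tool_pos: [0.607, -0.0365, 0.0888]
orientation: [[0.808, 0.589, -0.001], [0.589, -0.808, 0.001], [-0.001, -0.001, -1.0]]
force: [-2.2, 1.7, 4.6]
gripper_width: 0.0191
finger_force: 20.4
```

```bash
python3 ph.py; python3 - <<'E'
from plat import *
print(platz(avg("side",5)))
E
python3 rows.py 0 15 9
```

```text
30.95 [ 0.607  -0.0365  0.0888] ty -53.91 z [-0.001  0.001 -1.   ] F [-2.2  1.7  4.6] T [ 0.53  0.7  -0.03] w 19.1 ff 20.38808823970612 q [-0.55  0.53  0.68  1.89 -0.42  0.88 -0.6 ]
turned 359.6 r 65.0 Frad -0.8 Ftan(ccw) 2.6
(array([ 0.1283, -0.0271,  0.0015]), np.float64(160.86))
[[[-0.033,0.413,0],[0,0,0]],[[-0.096,0.403,0],[0,0,0]],[[-0.159,0.383,0],[0,0,0]],[[-0.216,0.353,0],[0,0,0]],[[-0.269,0.315,0],[0,0,0]]]
[[[-0.315,0.269,0],[0,0,0]],[[-0.353,0.216,0],[0,0,0]],[[-0.383,0.159,0],[0,0,0]],[[-0.403,0.096,0],[0,0,0]],[[-0.413,0.033,0],[0,0,0]]]
[[[-0.413,-0.033,0],[0,0,0]],[[-0.403,-0.096,0],[0,0,0]],[[-0.383,-0.159,0],[0,0,0]],[[-0.353,-0.216,0],[0,0,0]],[[-0.315,-0.269,0],[0,0,0]]]
```

move_arm(
  commands=[
    [[-0.033,0.413,0],[0,0,0]],
    [[-0.096,0.403,0],[0,0,0]],
    [[-0.159,0.383,0],[0,0,0]],
    [[-0.216,0.353,0],[0,0,0]],
    [[-0.269,0.315,0],[0,0,0]],
  ],
)

```text
clock: 31.62
tool_pos: [0.6192, -0.0874, 0.0893]
orientation: [[0.809, 0.588, 0.001], [0.588, -0.809, -0.0], [0.001, 0.001, -1.0]]
force: [2.3, 3.1, 5.8]
gripper_width: 0.0195
finger_force: 20.9
```

move_arm(
  commands=[
    [[-0.315,0.269,0],[0,0,0]],
    [[-0.353,0.216,0],[0,0,0]],
    [[-0.383,0.159,0],[0,0,0]],
    [[-0.403,0.096,0],[0,0,0]],
    [[-0.413,0.033,0],[0,0,0]],
  ],
)

```text
clock: 32.03
tool_pos: [0.5919, -0.1311, 0.0893]
orientation: [[0.809, 0.587, 0.0], [0.587, -0.809, -0.0], [0.0, 0.001, -1.0]]
force: [1.6, 4.7, 5.7]
gripper_width: 0.0192
finger_force: 22.7
```

```bash
python3 ph.py; python3 - <<'E'
from plat import *
print(platz(avg("side",5)))
# fixed yaw/x fit for all stored, for linearity
p=eyes.camera_params("side")
E
python3 rows.py 90 25 5
```

```text
32.03 [ 0.5919 -0.1311  0.0893] ty -54.04 z [ 0. -0. -1.] F [1.6 4.7 5.7] T [ 1.23 -0.15 -0.04] w 19.2 ff 22.68995974212885 q [-0.4   0.52  0.68  1.89 -0.42  0.87 -0.45]
turned 92.4 r 67.2 Frad -3.0 Ftan(ccw) 3.9
(array([ 0.1316, -0.0267,  0.0015]), np.float64(161.98))
[[[-0.23,-0.01,0],[0,0,0]],[[-0.228,-0.03,0],[0,0,0]],[[-0.225,-0.05,0],[0,0,0]],[[-0.22,-0.069,0],[0,0,0]],[[-0.213,-0.088,0],[0,0,0]]]
[[[-0.204,-0.107,0],[0,0,0]],[[-0.194,-0.123,0],[0,0,0]],[[-0.183,-0.141,0],[0,0,0]],[[-0.17,-0.155,0],[0,0,0]],[[-0.155,-0.17,0],[0,0,0]]]
[[[-0.141,-0.183,0],[0,0,0]],[[-0.123,-0.194,0],[0,0,0]],[[-0.107,-0.204,0],[0,0,0]],[[-0.088,-0.213,0],[0,0,0]],[[-0.069,-0.22,0],[0,0,0]]]
[[[-0.05,-0.225,0],[0,0,0]],[[-0.03,-0.228,0],[0,0,0]],[[-0.01,-0.23,0],[0,0,0]],[[0.01,-0.23,0],[0,0,0]],[[0.03,-0.228,0],[0,0,0]]]
[[[0.05,-0.225,0],[0,0,0]],[[0.069,-0.22,0],[0,0,0]],[[0.088,-0.213,0],[0,0,0]],[[0.107,-0.204,0],[0,0,0]],[[0.123,-0.194,0],[0,0,0]]]
```

move_arm(
  commands=[
    [[-0.23,-0.01,0],[0,0,0]],
    [[-0.228,-0.03,0],[0,0,0]],
    [[-0.225,-0.05,0],[0,0,0]],
    [[-0.22,-0.069,0],[0,0,0]],
    [[-0.213,-0.088,0],[0,0,0]],
  ],
)

```text
clock: 32.7
tool_pos: [0.5657, -0.142, 0.0893]
orientation: [[0.809, 0.587, 0.001], [0.587, -0.809, -0.0], [0.0, 0.001, -1.0]]
force: [2.8, 1.8, 4.9]
gripper_width: 0.0196
finger_force: 22.0
```

move_arm(
  commands=[
    [[-0.204,-0.107,0],[0,0,0]],
    [[-0.194,-0.123,0],[0,0,0]],
    [[0,0,0],[0,0,0]],
  ],
)

```text
clock: 32.95
tool_pos: [0.5534, -0.1432, 0.0892]
orientation: [[0.81, 0.587, -0.0], [0.587, -0.81, -0.0], [-0.0, -0.0, -1.0]]
force: [0.3, -1.6, 7.7]
gripper_width: 0.0193
finger_force: 21.9
```

move_arm(
  commands=[
    [[0,0,0],[0,0,0]],
    [[0,0,0],[0,0,0]],
  ],
  grip=19.6,
)

```text
clock: 33.12
tool_pos: [0.5542, -0.1432, 0.0892]
orientation: [[0.809, 0.587, -0.0], [0.587, -0.809, -0.001], [-0.001, 0.0, -1.0]]
force: [0.1, -1.1, 4.8]
gripper_width: 0.0198
finger_force: 13.0
```

```bash
python3 ph.py; python3 - <<'E'
from plat import *
print(platz(avg("side",6)))
E
```

```text
33.12 [ 0.5542 -0.1432  0.0892] ty -54.02 z [-0.    -0.001 -1.   ] F [ 0.1 -1.1  4.8] T [-0.04  0.07  0.04] w 19.8 ff 13.00114945275709 q [-0.4   0.47  0.7   1.97 -0.4   0.84 -0.43]
turned 126.5 r 68.1 Frad 1.1 Ftan(ccw) 0.1
(array([ 0.1331, -0.0258,  0.0013]), np.float64(161.68))
```

The light grip works (13 N on the pads). I'll turn the tool on the free sleeve so the pads face radially: then the light grip slips along the tangent and limits the force when the stop comes.

move_arm(
  commands=[
    [[0,0,0],[0,0,-0.6]],
    [[0,0,0],[0,0,-0.8]],
    [[0,0,0],[0,0,-0.9]],
    [[0,0,0],[0,0,-0.9]],
    [[0,0,0],[0,0,-0.9]],
  ],
)

```text
clock: 33.83
tool_pos: [0.5543, -0.1435, 0.0891]
orientation: [[0.487, 0.873, -0.0], [0.873, -0.487, -0.001], [-0.001, 0.001, -1.0]]
force: [1.3, -3.4, 4.7]
gripper_width: 0.0195
finger_force: 11.7
```

move_arm(
  commands=[
    [[0,0,0],[0,0,-0.9]],
    [[0,0,0],[0,0,-0.9]],
    [[0,0,0],[0,0,-0.9]],
    [[0,0,0],[0,0,-0.9]],
    [[0,0,0],[0,0,-0.9]],
  ],
)

```text
clock: 34.25
tool_pos: [0.5546, -0.1436, 0.0892]
orientation: [[0.038, 0.999, 0.0], [0.999, -0.038, -0.001], [-0.001, 0.001, -1.0]]
force: [2.5, -2.8, 3.1]
gripper_width: 0.0198
finger_force: 11.2
```

move_arm(
  commands=[
    [[0,0,0],[0,0,-0.9]],
    [[0,0,0],[0,0,-0.6]],
    [[0,0,0],[0,0,0]],
  ],
  grip=19.7,
)

```text
clock: 34.5
tool_pos: [0.5547, -0.1435, 0.0892]
orientation: [[-0.118, 0.993, 0.001], [0.993, 0.118, -0.001], [-0.001, 0.001, -1.0]]
force: [2.2, -3.6, 4.1]
gripper_width: 0.0199
finger_force: 8.7
```

```bash
python3 ph.py; cat > wind.py <<'E'
import sys; from plan import *
def wind(phi0,n,step,R=66.,ty=None):
    """CW rows from world angle phi0, in the present tool axes"""
    Rm=ctrl.get_state()['orientation']; P=lambda a:R/25*np.array([np.cos(np.radians(a)),np.sin(np.radians(a)),0])
    for i in range(0,n,5): print(json.dumps([[np.round(Rm.T@(P(phi0-step*(k+1))-P(phi0-step*k)),3).tolist()[:2]+[0],[0,0,0]] for k in range(i,min(i+5,n))]))
a=list(map(float,sys.argv[1:])); wind(a[0],int(a[1]),a[2])
E
python3 wind.py -90.5 60 1.6
```

```text
34.5 [ 0.5547 -0.1435  0.0892] ty 6.75 z [ 0.001 -0.001 -1.   ] F [ 2.2 -3.6  4.1] T [-0.83 -0.6   0.02] w 19.9 ff 8.69164400806767 q [-0.2   0.42  0.43  1.96 -0.23  0.81  0.47]
turned 126.1 r 68.4 Frad 3.6 Ftan(ccw) 2.2
[[[0.01, -0.073, 0], [0, 0, 0]], [[0.012, -0.073, 0], [0, 0, 0]], [[0.014, -0.072, 0], [0, 0, 0]], [[0.016, -0.072, 0], [0, 0, 0]], [[0.018, -0.071, 0], [0, 0, 0]]]
[[[0.02, -0.071, 0], [0, 0, 0]], [[0.022, -0.07, 0], [0, 0, 0]], [[0.024, -0.07, 0], [0, 0, 0]], [[0.026, -0.069, 0], [0, 0, 0]], [[0.028, -0.068, 0], [0, 0, 0]]]
[[[0.03, -0.067, 0], [0, 0, 0]], [[0.032, -0.066, 0], [0, 0, 0]], [[0.034, -0.066, 0], [0, 0, 0]], [[0.036, -0.065, 0], [0, 0, 0]], [[0.037, -0.064, 0], [0, 0, 0]]]
[[[0.039, -0.062, 0], [0, 0, 0]], [[0.041, -0.061, 0], [0, 0, 0]], [[0.043, -0.06, 0], [0, 0, 0]], [[0.044, -0.059, 0], [0, 0, 0]], [[0.046, -0.058, 0], [0, 0, 0]]]
[[[0.047, -0.056, 0], [0, 0, 0]], [[0.049, -0.055, 0], [0, 0, 0]], [[0.051, -0.054, 0], [0, 0, 0]], [[0.052, -0.052, 0], [0, 0, 0]], [[0.053, -0.051, 0], [0, 0, 0]]]
[[[0.055, -0.049, 0], [0, 0, 0]], [[0.056, -0.048, 0], 
[... 392 characters left out ...]
0], [0, 0, 0]], [[0.069, -0.025, 0], [0, 0, 0]]]
[[[0.07, -0.023, 0], [0, 0, 0]], [[0.071, -0.021, 0], [0, 0, 0]], [[0.071, -0.019, 0], [0, 0, 0]], [[0.072, -0.017, 0], [0, 0, 0]], [[0.072, -0.015, 0], [0, 0, 0]]]
[[[0.073, -0.013, 0], [0, 0, 0]], [[0.073, -0.011, 0], [0, 0, 0]], [[0.073, -0.009, 0], [0, 0, 0]], [[0.073, -0.007, 0], [0, 0, 0]], [[0.074, -0.005, 0], [0, 0, 0]]]
[[[0.074, -0.003, 0], [0, 0, 0]], [[0.074, -0.0, 0], [0, 0, 0]], [[0.074, 0.002, 0], [0, 0, 0]], [[0.074, 0.004, 0], [0, 0, 0]], [[0.073, 0.006, 0], [0, 0, 0]]]
[[[0.073, 0.008, 0], [0, 0, 0]], [[0.073, 0.01, 0], [0, 0, 0]], [[0.073, 0.012, 0], [0, 0, 0]], [[0.072, 0.014, 0], [0, 0, 0]], [[0.072, 0.016, 0], [0, 0, 0]]]
```

move_arm(
  commands=[
    [[0.01,-0.073,0],[0,0,0]],
    [[0.012,-0.073,0],[0,0,0]],
    [[0.014,-0.072,0],[0,0,0]],
    [[0.016,-0.072,0],[0,0,0]],
    [[0.018,-0.071,0],[0,0,0]],
  ],
)

```text
clock: 34.92
tool_pos: [0.5455, -0.1427, 0.0893]
orientation: [[-0.112, 0.994, 0.001], [0.994, 0.112, -0.001], [-0.001, 0.0, -1.0]]
force: [2.8, -5.7, 5.0]
gripper_width: 0.0196
finger_force: 8.9
```

move_arm(
  commands=[
    [[0.02,-0.071,0],[0,0,0]],
    [[0.022,-0.07,0],[0,0,0]],
    [[0.024,-0.07,0],[0,0,0]],
    [[0.026,-0.069,0],[0,0,0]],
    [[0.028,-0.068,0],[0,0,0]],
  ],
)

```text
clock: 35.33
tool_pos: [0.538, -0.1407, 0.0897]
orientation: [[-0.112, 0.994, 0.003], [0.994, 0.112, -0.002], [-0.002, 0.003, -1.0]]
force: [11.1, -6.3, 3.9]
gripper_width: 0.0196
finger_force: 11.9
```

```bash
python3 ph.py
```

```text
35.33 [ 0.538  -0.1407  0.0897] ty 6.42 z [ 0.003 -0.002 -1.   ] F [11.1 -6.3  3.9] T [-1.15 -2.47 -0.01] w 19.6 ff 11.944547896273434 q [-0.21  0.39  0.43  2.   -0.22  0.8   0.46]
turned 140.3 r 67.7 Frad 3.4 Ftan(ccw) 12.3
```

Tangential resistance rose from about 3 to 12 N, so this may be the stop. Holding still and checking optically.

move_arm(
  commands=[
    [[0,0,0],[0,0,0]],
    [[0,0,0],[0,0,0]],
  ],
)

```text
clock: 35.5
tool_pos: [0.5381, -0.1407, 0.0898]
orientation: [[-0.112, 0.994, 0.004], [0.994, 0.112, -0.002], [-0.002, 0.003, -1.0]]
force: [8.8, -6.0, 4.5]
gripper_width: 0.0202
finger_force: 11.3
```

```bash
python3 ph.py; python3 - <<'E'
from plat import *
print(platz(avg("side",6)))
E
python3 ph.py|tail -1
```

```text
35.5 [ 0.5381 -0.1407  0.0898] ty 6.42 z [ 0.004 -0.002 -1.   ] F [ 8.8 -6.   4.5] T [-1.16 -2.05 -0.03] w 20.2 ff 11.263224170543253 q [-0.21  0.39  0.43  2.   -0.22  0.8   0.46]
turned 140.2 r 67.7 Frad 3.7 Ftan(ccw) 10.0
(array([ 0.1337, -0.0256,  0.0012]), np.float64(161.13))
turned 140.2 r 67.7 Frad 2.8 Ftan(ccw) 9.4
```

move_arm(
  commands=[
    [[0.014,-0.03,0],[0,0,0]],
    [[0,0,0],[0,0,0]],
    [[0,0,0],[0,0,0]],
  ],
)

```text
clock: 36.05
tool_pos: [0.5376, -0.1405, 0.0898]
orientation: [[-0.112, 0.994, 0.004], [0.994, 0.112, -0.002], [-0.002, 0.004, -1.0]]
force: [9.6, -5.5, 3.1]
gripper_width: 0.0197
finger_force: 11.9
```

```bash
python3 ph.py
```

```text
36.05 [ 0.5376 -0.1405  0.0898] ty 6.43 z [ 0.004 -0.002 -1.   ] F [ 9.6 -5.5  3.1] T [-1.26 -2.44 -0.02] w 19.7 ff 11.91450399463065 q [-0.21  0.39  0.43  2.   -0.22  0.8   0.46]
turned 140.7 r 67.6 Frad 2.9 Ftan(ccw) 10.6
```

move_arm(
  commands=[
    [[0.02,-0.042,0],[0,0,0]],
    [[0,0,0],[0,0,0]],
    [[0,0,0],[0,0,0]],
  ],
)

```text
clock: 36.3
tool_pos: [0.5368, -0.1401, 0.09]
orientation: [[-0.112, 0.994, 0.004], [0.994, 0.112, -0.002], [-0.002, 0.004, -1.0]]
force: [11.3, -5.1, 3.8]
gripper_width: 0.0198
finger_force: 12.6
```

```bash
python3 ph.py; python3 - <<'E'
from plat import *
print(platz(avg("side",8)))
L=[d for d in nets.outline_of("handle","side")]; print([(round(d['score'],2),np.argwhere(d['mask']).mean(0)[::-1].round(1)) for d in L])
E
```

```text
36.3 [ 0.5368 -0.1401  0.09  ] ty 6.43 z [ 0.004 -0.002 -1.   ] F [11.3 -5.1  3.8] T [-1.2  -2.63  0.  ] w 19.8 ff 12.618605748284608 q [-0.21  0.38  0.43  2.   -0.22  0.79  0.46]
turned 141.4 r 67.4 Frad 1.9 Ftan(ccw) 12.3
(array([ 0.1337, -0.0256,  0.0012]), np.float64(161.11))
[(0.84, array([226. , 206.3])), (0.62, array([186.6, 183.3])), (0.45, array([265.4, 250.7]))]
```

The force holds at 12 N, four times the winding drag, and the platform no longer moves. The 2.37 turns also agree with the optical rise, so this is the top stop. Unloading, releasing and lifting away.

move_arm(
  commands=[
    [[-0.02,0.04,0],[0,0,0]],
    [[-0.014,0.03,0],[0,0,0]],
    [[-0.01,0.02,0],[0,0,0]],
    [[0,0,0],[0,0,0]],
  ],
)

```text
clock: 37.08
tool_pos: [0.5381, -0.1408, 0.0896]
orientation: [[-0.112, 0.994, 0.002], [0.994, 0.112, -0.001], [-0.002, 0.002, -1.0]]
force: [5.5, -4.0, 5.7]
gripper_width: 0.0197
finger_force: 11.1
```

move_arm(
  commands=[
    [[0,0,0],[0,0,0]],
    [[0,0,0],[0,0,0]],
    [[0,0,0],[0,0,0]],
    [[0,0,0],[0,0,0]],
    [[0,0,0],[0,0,0]],
  ],
  grip=50,
)

```text
clock: 37.5
tool_pos: [0.5366, -0.1395, 0.0888]
orientation: [[-0.115, 0.993, -0.001], [0.993, 0.115, 0.0], [0.0, -0.001, -1.0]]
force: [-0.2, -0.1, 1.3]
gripper_width: 0.05
finger_force: 0.0
```

move_arm(
  commands=[
    [[0,0,-0.3],[0,0,0]],
    [[0,0,-0.6],[0,0,0]],
    [[0,0,-0.8],[0,0,0]],
    [[0,0,-0.8],[0,0,0]],
    [[0,0,-0.8],[0,0,0]],
  ],
)

```text
clock: 37.92
tool_pos: [0.5367, -0.1397, 0.1729]
orientation: [[-0.115, 0.993, -0.0], [0.993, 0.115, -0.0], [-0.0, -0.0, -1.0]]
force: [-0.9, 0.3, -0.3]
gripper_width: 0.05
finger_force: 0.0
```

move_arm(
  commands=[
    [[0,0,-0.8],[0,0,0]],
    [[0.5,0,-0.8],[0,0,0]],
    [[0.9,0,-0.5],[0,0,0]],
    [[0.9,0,0],[0,0,0]],
    [[0.9,0,0],[0,0,0]],
  ],
)

```text
clock: 38.33
tool_pos: [0.5279, -0.0594, 0.2256]
orientation: [[-0.115, 0.993, 0.002], [0.993, 0.115, 0.0], [0.0, 0.002, -1.0]]
force: [-0.0, 0.6, -0.7]
gripper_width: 0.0501
finger_force: 0.0
```

move_arm(
  commands=[
    [[0.9,0,0],[0,0,0]],
    [[0.9,0,0],[0,0,0]],
    [[0.9,0,0],[0,0,0]],
    [[0.9,0,0],[0,0,0]],
    [[0.9,0,0],[0,0,0]],
  ],
)

```text
clock: 38.75
tool_pos: [0.5144, 0.0526, 0.2247]
orientation: [[-0.115, 0.993, 0.0], [0.993, 0.115, 0.0], [0.0, 0.0, -1.0]]
force: [0.4, 0.1, -0.6]
gripper_width: 0.0498
finger_force: 0.0
```

```bash
python3 - <<'E'
from plat import *
from plan import st
st(); S=avg("side",6); T=avg("top",4); print("platform",platz(S))
p=eyes.camera_params("side"); pt=eyes.camera_params("top"); off=np.array([-.02,.39])
# steel fit in the side view by edges: grey faces differ from white box and dark bench -> use dark handle + light arm in the top view
for c in("side","top"):
    print(c,[(round(d['score'],2),np.argwhere(d['mask']).mean(0)[::-1].round(1),d['mask'].sum()) for d in nets.outline_of("handle",c)])
for z in(.075,.08,.09):
  for ph in (-98,-104,-110):
    h=HAND[0]@Rz(np.radians(ph)).T+np.array([.5537,-.0751,z])
    r=[render(HAND,[.5537,-.0751,z,np.radians(ph)],q,np.array([0,0]),(384,512),2) for q in(p,pt)]
    dark=[(R*g.mean(2)).sum()/R.sum() for R,g in zip(r,(S,T))]
    print(z,ph,[np.argwhere(R>.5).mean(0)[::-1].round(1).tolist() for R in r],np.round(dark,1))
E
```

```text
38.75 [0.5144 0.0526 0.2247] ty 6.61 z [ 0.  0. -1.] F [ 0.4  0.1 -0.6] T [-0.   -0.03 -0.02] w 49.8 ff 0.0 q [-0.55  0.14  0.36  1.95 -0.06  1.06 -0.05]
platform (array([ 0.1334, -0.0261,  0.0014]), np.float64(161.53))
side [(0.8, array([186.4, 184. ]), np.int64(317)), (0.75, array([268.9, 243.9]), np.int64(475)), (0.75, array([225.8, 206.3]), np.int64(272))]
top [(0.85, array([175.9, 271.5]), np.int64(378)), (0.6, array([306.2, 195. ]), np.int64(395)), (0.56, array([212.4, 239.1]), np.int64(46)), (0.26, array([236.7, 120.7]), np.int64(457))]
0.075 -98 [[269.0, 250.4], [323.5, 197.2]] [141.8 171.7]
0.075 -104 [[266.0, 250.2], [323.0, 199.9]] [180.7 208.3]
0.075 -110 [[263.0, 250.1], [322.2, 202.4]] [226.2 244.4]
0.08 -98 [[269.1, 249.0], [323.9, 197.1]] [141.6 171.1]
0.08 -104 [[266.1, 248.9], [323.1, 199.9]] [177.7 209.7]
0.08 -110 [[263.0, 248.6], [322.6, 202.1]] [222.9 243.4]
0.09 -98 [[269.1, 246.0], [324.5, 196.8]] [144.3 169.5]
0.09 -104 [[266.0, 245.9], [324.0, 199.4]] [174.  206.9]
0.09 -110 [[263.0, 245.6], [323.2, 202.0]] [214.6 241.1]
```

```bash
python3 - <<'E'
from plat import *
S=avg("side",4); T=avg("top",4); np.savez("end.npz",S=S,T=T)
p=eyes.camera_params("side"); pt=eyes.camera_params("top")
for n,g,q,(c0,c1,r0,r1) in(("side",S,p,(240,300,215,290)),("top",T,pt,(285,345,170,220))):
    gg=g.mean(2); sub=gg[r0:r1,c0:c1]
    m=(sub<75).astype(np.uint8); k,l,s,ce=cv2.connectedComponentsWithStats(m); print(n,[(ce[i]+[c0,r0]).round(1).tolist()+[int(s[i,4])]+(s[i,:4]+[c0,r0,0,0]).tolist() for i in range(1,k) if s[i,4]>8])
    best=[]
    for z in(.07,.075,.08,.085,.09,.1):
        for ph in range(-120,-50,2):
            R=render([cyl(65,0,10,36,80)],[.5537,-.0751,z,np.radians(ph)],q,np.array([c0,r0]),sub.shape,2); best.append((round((R*sub).sum()/R.sum(),1),z,ph))
    print(sorted(best)[:6])
cv2.imwrite("pics/end.png",S.astype(np.uint8))
E
```

```text
side [[268.4, 225.4, 1185, 240, 215, 60, 30], [271.4, 254.5, 72, 269, 247, 7, 15], [298.8, 256.7, 9, 298, 254, 2, 7], [240.1, 283.7, 15, 240, 277, 2, 13]]
[(np.float64(117.4), 0.07, -92), (np.float64(121.3), 0.07, -94), (np.float64(123.6), 0.075, -92), (np.float64(125.6), 0.07, -90), (np.float64(126.7), 0.075, -94), (np.float64(129.2), 0.07, -96)]
top [[325.8, 170.3, 65, 300, 170, 45, 2], [322.9, 195.8, 13, 321, 194, 5, 4]]
[(np.float64(156.3), 0.08, -94), (np.float64(157.4), 0.07, -94), (np.float64(157.9), 0.075, -94), (np.float64(158.3), 0.085, -94), (np.float64(158.8), 0.09, -94), (np.float64(159.1), 0.07, -92)]
```

The released crank sits at about -93°, z 75 mm (seated), having drifted back about 10° inside its play on the square. The optical height is 2 mm under nominal, so before handing in I'll feel the stop a second time with a firm grip.

```bash
python3 plan.py 0.549 -0.1405 0.18 6.6 10
```

```text
39.75 [0.5147 0.0517 0.224 ] ty 6.64 z [-0. -0. -1.] F [ 0.1 -0.4 -0.3] T [-0.05  0.02  0.02] w 50.2 ff 0.0 q [-0.55  0.14  0.36  1.95 -0.06  1.06 -0.05]
[[[-0.78, 0.05, 0.18], [-0.0, 0.0, 0.0]], [[-0.78, 0.05, 0.18], [-0.0, 0.0, 0.0]], [[-0.78, 0.05, 0.18], [-0.0, 0.0, 0.0]], [[-0.78, 0.05, 0.18], [-0.0, 0.0, 0.0]], [[-0.78, 0.05, 0.18], [-0.0, 0.0, 0.0]]]
[[[-0.78, 0.05, 0.18], [-0.0, 0.0, 0.0]], [[-0.78, 0.05, 0.18], [-0.0, 0.0, 0.0]], [[-0.78, 0.05, 0.18], [-0.0, 0.0, 0.0]], [[-0.78, 0.05, 0.18], [-0.0, 0.0, 0.0]], [[-0.78, 0.05, 0.18], [-0.0, 0.0, 0.0]]]
```

move_arm(
  commands=[
    [[-0.78,0.05,0.18],[0,0,0]],
    [[-0.78,0.05,0.18],[0,0,0]],
    [[-0.78,0.05,0.18],[0,0,0]],
    [[-0.78,0.05,0.18],[0,0,0]],
    [[-0.78,0.05,0.18],[0,0,0]],
  ],
)

```text
clock: 40.17
tool_pos: [0.5323, -0.0453, 0.2014]
orientation: [[-0.116, 0.993, 0.0], [0.993, 0.116, -0.0], [-0.0, 0.0, -1.0]]
force: [1.2, -0.0, -1.0]
gripper_width: 0.0502
finger_force: 0.0
```

move_arm(
  commands=[
    [[-0.78,0.05,0.18],[0,0,0]],
    [[-0.78,0.05,0.18],[0,0,0]],
    [[-0.78,0.05,0.18],[0,0,0]],
    [[-0.78,0.05,0.18],[0,0,0]],
    [[-0.78,0.05,0.18],[0,0,0]],
  ],
)

```text
clock: 40.58
tool_pos: [0.5498, -0.1415, 0.1788]
orientation: [[-0.116, 0.993, 0.0], [0.993, 0.116, -0.0], [-0.0, 0.0, -1.0]]
force: [0.3, -0.3, 0.3]
gripper_width: 0.0499
finger_force: 0.0
```

move_arm(
  commands=[
    [[0,0,0],[0,0,0]],
    [[0,0,0.8],[0,0,0]],
    [[0,0,0.8],[0,0,0]],
    [[0,0,0.8],[0,0,0]],
    [[0,0,0.6],[0,0,0]],
  ],
)

```text
clock: 41.0
tool_pos: [0.5492, -0.14, 0.1027]
orientation: [[-0.116, 0.993, -0.001], [0.993, 0.116, 0.0], [0.0, -0.001, -1.0]]
force: [0.7, -0.2, -0.7]
gripper_width: 0.05
finger_force: 0.0
```

```bash
python3 plan.py 0.549 -0.1405 0.089 6.6 2
```

```text
41.0 [ 0.5492 -0.14    0.1027] ty 6.65 z [-0.001  0.    -1.   ] F [ 0.7 -0.2 -0.7] T [-0.02 -0.07  0.01] w 50.0 ff 0.0 q [-0.21  0.39  0.44  1.96 -0.22  0.84  0.46]
[[[-0.01, -0.01, 0.27], [-0.0, -0.0, 0.0]], [[-0.01, -0.01, 0.27], [-0.0, -0.0, 0.0]]]
```

move_arm(
  commands=[
    [[0,0,0.27],[0,0,0]],
    [[0,0,0.25],[0,0,0]],
    [[0,0,0],[0,0,0]],
  ],
  grip=28,
)

```text
clock: 41.25
tool_pos: [0.5494, -0.1404, 0.0905]
orientation: [[-0.116, 0.993, -0.001], [0.993, 0.116, -0.0], [0.0, -0.001, -1.0]]
force: [0.0, -0.3, 0.9]
gripper_width: 0.028
finger_force: 0.0
```

move_arm(
  commands=[
    [[0,0,0],[0,0,0]],
    [[0,0,0],[0,0,0]],
    [[0,0,0],[0,0,0]],
  ],
  grip=17,
  squeeze=25,
)

```text
clock: 41.5
tool_pos: [0.5501, -0.1406, 0.0918]
orientation: [[-0.116, 0.993, 0.001], [0.993, 0.116, 0.0], [-0.0, 0.001, -1.0]]
force: [0.1, 0.5, -0.4]
gripper_width: 0.0186
finger_force: 25.6
```

```bash
python3 ph.py; python3 wind.py -95 25 1
```

```text
41.5 [ 0.5501 -0.1406  0.0918] ty 6.64 z [ 0.001  0.    -1.   ] F [ 0.1  0.5 -0.4] T [ 0.02 -0.06  0.01] w 18.6 ff 25.629930264949508 q [-0.21  0.4   0.43  1.97 -0.23  0.81  0.47]
turned 130.1 r 65.6 Frad -0.5 Ftan(ccw) 0.1
[[[0.01, -0.045, 0], [0, 0, 0]], [[0.01, -0.045, 0], [0, 0, 0]], [[0.011, -0.045, 0], [0, 0, 0]], [[0.012, -0.044, 0], [0, 0, 0]], [[0.013, -0.044, 0], [0, 0, 0]]]
[[[0.014, -0.044, 0], [0, 0, 0]], [[0.014, -0.044, 0], [0, 0, 0]], [[0.015, -0.044, 0], [0, 0, 0]], [[0.016, -0.043, 0], [0, 0, 0]], [[0.017, -0.043, 0], [0, 0, 0]]]
[[[0.017, -0.043, 0], [0, 0, 0]], [[0.018, -0.042, 0], [0, 0, 0]], [[0.019, -0.042, 0], [0, 0, 0]], [[0.02, -0.042, 0], [0, 0, 0]], [[0.02, -0.041, 0], [0, 0, 0]]]
[[[0.021, -0.041, 0], [0, 0, 0]], [[0.022, -0.041, 0], [0, 0, 0]], [[0.022, -0.04, 0], [0, 0, 0]], [[0.023, -0.04, 0], [0, 0, 0]], [[0.024, -0.039, 0], [0, 0, 0]]]
[[[0.025, -0.039, 0], [0, 0, 0]], [[0.025, -0.039, 0], [0, 0, 0]], [[0.026, -0.038, 0], [0, 0, 0]], [[0.027, -0.038, 0], [0, 0, 0]], [[0.027, -0.037, 0], [0, 0, 0]]]
```

move_arm(
  commands=[
    [[0.01,-0.045,0.02],[0,0,0]],
    [[0.01,-0.045,0.02],[0,0,0]],
    [[0.011,-0.045,0.02],[0,0,0]],
    [[0.012,-0.044,0],[0,0,0]],
    [[0.013,-0.044,0],[0,0,0]],
  ],
)

```text
clock: 41.92
tool_pos: [0.545, -0.1406, 0.0905]
orientation: [[-0.115, 0.993, 0.003], [0.993, 0.115, -0.001], [-0.001, 0.003, -1.0]]
force: [2.2, -2.4, 7.0]
gripper_width: 0.0192
finger_force: 26.8
```

```bash
python3 ph.py|tail -1
```

```text
turned 134.5 r 66.2 Frad 2.1 Ftan(ccw) 2.5
```

move_arm(
  commands=[
    [[0.014,-0.044,0],[0,0,0]],
    [[0.014,-0.044,0],[0,0,0]],
    [[0.015,-0.044,0],[0,0,0]],
    [[0,0,0],[0,0,0]],
  ],
)

```text
clock: 42.25
tool_pos: [0.5422, -0.14, 0.0908]
orientation: [[-0.115, 0.993, 0.004], [0.993, 0.115, -0.001], [-0.001, 0.004, -1.0]]
force: [4.5, -3.9, 7.5]
gripper_width: 0.0191
finger_force: 27.1
```

```bash
python3 ph.py|tail -1
```

```text
turned 137.0 r 66.1 Frad 2.9 Ftan(ccw) 5.2
```

move_arm(
  commands=[
    [[0.016,-0.043,0],[0,0,0]],
    [[0.017,-0.043,0],[0,0,0]],
    [[0,0,0],[0,0,0]],
    [[0,0,0],[0,0,0]],
  ],
)

```text
clock: 42.58
tool_pos: [0.5406, -0.1395, 0.091]
orientation: [[-0.115, 0.993, 0.005], [0.993, 0.115, -0.001], [-0.002, 0.005, -1.0]]
force: [5.7, -4.9, 7.2]
gripper_width: 0.0188
finger_force: 27.4
```

```bash
python3 ph.py|tail -1
```

```text
turned 138.4 r 65.9 Frad 3.6 Ftan(ccw) 6.7
```

move_arm(
  commands=[
    [[0.017,-0.043,0],[0,0,0]],
    [[0.018,-0.042,0],[0,0,0]],
    [[0,0,0],[0,0,0]],
    [[0,0,0],[0,0,0]],
  ],
)

```text
clock: 42.92
tool_pos: [0.5389, -0.139, 0.0912]
orientation: [[-0.115, 0.993, 0.006], [0.993, 0.115, -0.001], [-0.002, 0.006, -1.0]]
force: [8.4, -4.5, 6.7]
gripper_width: 0.0189
finger_force: 27.8
```

```bash
python3 ph.py|tail -1; python3 - <<'E'
from plat import *
print(platz(avg("side",6)))
E
python3 ph.py|tail -1
```

```text
turned 139.9 r 65.8 Frad 2.4 Ftan(ccw) 9.2
(array([ 0.1337, -0.0256,  0.0012]), np.float64(161.15))
turned 139.9 r 65.8 Frad 1.8 Ftan(ccw) 9.0
```

The stop is confirmed: a static 9 N with no platform movement, at the same place and the same optical height (0.1337). Unloading gently, releasing and leaving.

move_arm(
  commands=[
    [[-0.015,0.035,0],[0,0,0]],
    [[-0.015,0.035,0],[0,0,0]],
    [[-0.015,0.035,0],[0,0,0]],
    [[-0.01,0.03,0],[0,0,0]],
    [[0,0,0],[0,0,0]],
  ],
)

```text
clock: 43.63
tool_pos: [0.5411, -0.1398, 0.0907]
orientation: [[-0.115, 0.993, 0.003], [0.993, 0.115, -0.001], [-0.001, 0.003, -1.0]]
force: [2.4, -3.5, 9.0]
gripper_width: 0.019
finger_force: 27.1
```

move_arm(
  commands=[
    [[0,0,0],[0,0,0]],
    [[0,0,0],[0,0,0]],
    [[0,0,0],[0,0,0]],
    [[0,0,0],[0,0,0]],
    [[0,0,0],[0,0,0]],
  ],
  grip=45,
)

```text
clock: 44.05
tool_pos: [0.5394, -0.1388, 0.0894]
orientation: [[-0.116, 0.993, -0.0], [0.993, 0.116, 0.0], [0.0, -0.0, -1.0]]
force: [-0.5, -0.5, -0.4]
gripper_width: 0.045
finger_force: 0.0
```

move_arm(
  commands=[
    [[0,0,-0.3],[0,0,0]],
    [[0,0,-0.6],[0,0,0]],
    [[0,0,-0.8],[0,0,0]],
    [[0,0,-0.8],[0,0,0]],
    [[0,0,-0.8],[0,0,0]],
  ],
)

```text
clock: 44.47
tool_pos: [0.5394, -0.1391, 0.1734]
orientation: [[-0.115, 0.993, -0.0], [0.993, 0.115, -0.0], [-0.0, -0.0, -1.0]]
force: [0.8, -0.5, -0.2]
gripper_width: 0.045
finger_force: 0.0
```

move_arm(
  commands=[
    [[0,0,-0.8],[0,0,0]],
    [[0.5,0,-0.8],[0,0,0]],
    [[0.9,0,-0.5],[0,0,0]],
    [[0.9,0,0],[0,0,0]],
    [[0.9,0,0],[0,0,0]],
  ],
)

```text
clock: 44.88
tool_pos: [0.5306, -0.0588, 0.2261]
orientation: [[-0.115, 0.993, 0.002], [0.993, 0.115, 0.0], [0.0, 0.002, -1.0]]
force: [-0.3, 0.2, 0.1]
gripper_width: 0.0452
finger_force: 0.0
```

move_arm(
  commands=[
    [[0.9,0,0],[0,0,0]],
    [[0.9,0,0],[0,0,0]],
    [[0.9,0,0],[0,0,0]],
    [[0.9,0,0],[0,0,0]],
    [[0.5,0,0],[0,0,0]],
  ],
)

```text
clock: 45.3
tool_pos: [0.5181, 0.0448, 0.2251]
orientation: [[-0.117, 0.993, 0.0], [0.993, 0.117, 0.001], [0.0, 0.0, -1.0]]
force: [0.5, -0.7, -0.7]
gripper_width: 0.045
finger_force: 0.0
```

```bash
python3 - <<'E'
from plat import *
S=avg("side",6); T=avg("top",4); print("platform",platz(S)); E=np.load("end.npz"); A=np.load("avg.npz")
p=eyes.camera_params("side"); pt=eyes.camera_params("top")
for n,g,q,(c0,c1,r0,r1) in(("side",S,p,(240,300,215,290)),("top",T,pt,(285,345,170,220))):
    sub=g.mean(2)[r0:r1,c0:c1]; best=[]
    for z in(.07,.075,.08,.085,.09):
        for ph in range(-120,-70,2):
            R=render([cyl(65,0,10,36,80)],[.5537,-.0751,z,np.radians(ph)],q,np.array([c0,r0]),sub.shape,2); best.append((float(round((R*sub).sum()/R.sum(),1)),z,ph))
    print(n,sorted(best)[:4])
for n,(u,v) in {"bottle":(193,134),"beaker":(238,121),"jar":(218,270)}.items(): print(n,"top change",np.abs(T-A["top"])[v-15:v+15,u-15:u+15].mean().round(2))
E
```

```text
platform (array([ 0.1334, -0.0261,  0.0014]), np.float64(161.48))
side [(116.7, 0.07, -94), (117.0, 0.07, -92), (123.0, 0.075, -94), (123.2, 0.07, -96)]
top [(149.9, 0.08, -94), (150.2, 0.08, -96), (150.8, 0.07, -94), (150.9, 0.09, -96)]
bottle top change 1.37
beaker top change 1.41
jar top change 17.62
```

```bash
python3 - <<'E'
from plat import *
S=eyes.read_camera("side"); A=np.load("avg.npz")["side"].astype(np.uint8)
for q in ("jar","reagent_bottle","beaker"):
    for d in nets.outline_of(q,"side")[:1]:
        print(q,round(d['score'],2),d['uv'],"change in its mask",np.abs(S.astype(float)-A)[d['mask']].mean().round(1))
from bench import order
print(order.finish_job())
E
```

```text
jar 0.62 [188.6, 210.5] change in its mask 0.5
reagent_bottle 0.86 [308.2, 174.7] change in its mask 0.6
beaker 0.96 [330.6, 201.3] change in its mask 0.6
the job is handed in; nothing more can be done
None
```

The crank is seated on the square and wound about 2.4 turns clockwise to the stop, which I felt twice at about 9–12 N. The bottle, jar and beaker have not moved, and the job is handed in at about 46 s; the camera put the platform at about 134 mm rather than 136 mm, close to its 2 mm accuracy.

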